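Set up the tile drill for the longer tiles

TASK

Get the tile drilling machine ready for the longer tiles: seat both core drills fully home in the two spindles, their slots over the drive dogs, and lift the hopper's red end stop out of its notch, shift it to the next notch away from the blue end shoe and drop it home there. Lock the stop with the lock pin, pushed through stop and track until its knob rests on the stop, and only then stack all the small tiles lying singly on the table flat in the hopper between the end shoe and the stop; never let a drill fall on its side.

Things in the scene. Friction and masses are not known exactly. Their poses are not given: they have to be found in the camera images.
- hopper_bed (a point): Tile hopper of the drilling machine: centre of its bed's top, 95 mm above the table. The bed is a steel track 50 mm wide along this frame's y (z up), free beside its middle (nothing above 60 mm over the table for 40 mm each way along y). The pocket for the tiles lies between the end shoe (-y) and the red stop (+y). Spindles are on the -x side.
- shoe_face (a point): Fixed blue U-shaped end shoe of the hopper: centre of its inner end face at bed height, 84 mm to the -y side of hopper_bed, same axes. Its cheeks stand with inner faces at x = +-33 mm, reach 42 mm towards +y and rise 54 mm above the bed.
- next_notch (a point): The notch to use: centre of the mouth of the middle one of three cross slots in the track, at bed height, y = +110 mm from hopper_bed, same axes. The stop starts in the slot 48 mm nearer the bed's centre; a third is 48 mm further out. Slots are 16 mm long (y) and 14 mm deep. 24 mm beyond each slot (+y) a vertical 15 mm hole goes 35 mm into the track.
- stop_tongue (a point): Loose red end stop (angle bracket, 0.35 kg) on the track: centre of its underside, at bed height when seated, y away from the tiles. Below it a tongue 13 mm long (y), 12 mm deep fits a slot with 1.5 mm play. Cheeks reach 22 mm down beside the track (1.5 mm play): lift 14 mm to leave the notch, 24 mm to clear the track. Slab 70 mm wide, 16 thick, y -26 to +46 mm.
- stop_plate (a point): Grip point of the stop, in its upright plate (12 mm thick along y, 82 mm wide along x, top 18 mm above this point): 44 mm above the stop's underside, 20 mm to the -y side of the tongue, 28 mm above the slab's top. Pinch the 12 mm from above. Two ears run 31 mm from the plate towards the tiles (-y), inner faces at x = +-35 mm.
- stop_hole (a point): Mouth of the 13 mm lock-pin hole in the top of the stop's slab, 16 mm above its underside, 24 mm to the +y side of the tongue. With the tongue in a notch it lies over the hole in the track.
- pin_knob (a point): Lock pin, 0.09 kg: black knob 24 mm in diameter, 45 mm tall, yellow dot on top; below it a steel shank 9.5 mm in diameter, 46 mm long, pointed. This point is on the axis, 27 mm above the knob's underside, 18 mm below its top; z up. Fully home the knob rests on the stop's slab. At the start it stands in its parking hole.
- pin_park (a point): Mouth of the lock pin's parking hole (13 mm wide, 55 mm deep) in the top of a grey block 36 mm square on the machine, 100 mm above the table.
- machine: The drilling machine, fixed, 370 x 330 mm, origin at table height: x points from the spindles to the hopper track, y along the track, z up. Placed differently at each start. Base plate 20 mm high.
- spindle1_face (a point): Spindle 1: centre of the top face of an upright steel nose 68 mm in diameter, 75 mm above the table, at x = -85, y = -55 mm of the machine. Taper socket 33.6 mm wide at the mouth, 19.6 mm at 48 mm depth. Two brass drive dogs stand on the face along this frame's x: 11 mm wide, 7 mm high, 21 to 33 mm from the axis. Turns if pushed (friction 0.12 N m); starts turned up to 0.8 rad either way.
- spindle2_face (a point): Spindle 2: centre of the top face of an upright steel nose 68 mm in diameter, 75 mm above the table, at x = -85, y = 55 mm of the machine. Taper socket 33.6 mm wide at the mouth, 19.6 mm at 48 mm depth. Two brass drive dogs stand on the face along this frame's x: 11 mm wide, 7 mm high, 21 to 33 mm from the axis. Turns if pushed (friction 0.12 N m); starts turned up to 0.8 rad either way.
- drillA_flats (a point): Core drill, 0.42 kg, 128 mm tall, shank down in the blue stand: point on its axis (z up) amid its wrench flats, where to grip; 40 mm above the flange's underside, 40 mm below the top. Flats 32 mm apart along y, 36 wide, 48 tall; crown 27 mm. Flange 56 mm wide, 14 thick, with two 15 mm drive slots in its rim along x. Shank 48 mm, tapering 32 to 18 mm.
- drillA: The same drill: origin on its axis at the flange's underside, which rests on the spindle's face when seated, the dogs in the slots (they fit either way round). Either drill fits either spindle. If the slots are not over the dogs it stands 7 mm high; turned over them it drops home.
- drillB_flats (a point): Core drill, 0.42 kg, 128 mm tall, shank down in the blue stand: point on its axis (z up) amid its wrench flats, where to grip; 40 mm above the flange's underside, 40 mm below the top. Flats 32 mm apart along y, 36 wide, 48 tall; crown 27 mm. Flange 56 mm wide, 14 thick, with two 15 mm drive slots in its rim along x. Shank 48 mm, tapering 32 to 18 mm.
- drillB: The same drill: origin on its axis at the flange's underside, which rests on the spindle's face when seated, the dogs in the slots (they fit either way round). Either drill fits either spindle. If the slots are not over the dogs it stands 7 mm high; turned over them it drops home.
- stand: Blue block holding the two drills, fixed, 85 x 190 mm, 60 mm tall, origin at its underside; holes at y = -50 and +50 mm; the drills' flanges rest on its top.
- tileA_mid (a point): Loose terracotta tile, 160 mm long (x), 60 wide (y), 14 thick, 0.28 kg, flat on the green table: its middle, half-way up. Its last 14 mm at +x are 42 mm wide. May be absent. In the hopper it lies along the bed, either way round, 4 mm play at each end, 3 mm at each side.
- tileA: The same tile: origin at the centre of its underside.
- tileB_mid (a point): Loose terracotta tile, 160 mm long (x), 60 wide (y), 14 thick, 0.28 kg, flat on the green table: its middle, half-way up. Its last 14 mm at +x are 42 mm wide. May be absent. In the hopper it lies along the bed, either way round, 4 mm play at each end, 3 mm at each side.
- tileB: The same tile: origin at the centre of its underside.
- tileC_mid (a point): Loose terracotta tile, 160 mm long (x), 60 wide (y), 14 thick, 0.28 kg, flat on the green table: its middle, half-way up. Its last 14 mm at +x are 42 mm wide. May be absent. In the hopper it lies along the bed, either way round, 4 mm play at each end, 3 mm at each side.
- tileC: The same tile: origin at the centre of its underside.
Things that resemble listed ones, but are neither listed nor needed, are in the scene too. Leave any green look-alike of the part that bears pin_knob alone. What is shaped like the drillB but yellow is not meant.

How it is judged:
By the outcome, as a careful person would: the job done as asked, in the order asked, and still so for the second after the job is handed in, with the robot touching nothing.
Of tileA, tileB, tileC only 1 to 3 are there at a start; the rules pass over those that are not, and their reading is None.
At some moment in a run one of tileA, tileB, tileC may be knocked a few centimetres aside while the robot is not near it.
It also fails if it takes over 210 s, if anything falls off the work surface, if the arm or the gripper's body presses on something with over 40 N, if the wrist force passes 120 N, or if a joint passes its speed limit or range.

ROBOT

A 6-joint arm with a two-finger parallel gripper is mounted at the origin on the work surface. World frame = base frame: x ahead of the robot, y to its left, z up, the work surface at z = 0. Lengths are in m, angles in rad, forces in N, time in s.
With the tool pointing down it reaches from about 0.375 to 0.75 m from the base axis. Payload 9 kg.
Tool frame: the origin (TCP) lies midway between the tips of the shut fingers; the grasp point (between the pads) lies 19 mm behind it; z points along the fingers, y is the direction in which the jaws open and shut (so a half turn about z gives the same grasp; the last joint's range is limited). The gripper opens to 85 mm and grips with 20 to 120 N. Pads are 22 mm wide; open, the fingers measure 114 mm over their backs; the gripper's body (76 mm by 85 mm) begins 54 mm behind the grasp point. The pads swing forward as they close: fully open they stand 13 mm farther back than shut.
Start: joints at [-1.377, 0.104, 0.097, 1.564, 0, 1.353], TCP at [0.24, -0.55, 0.231] pointing down, gripper open.
Joint ranges: [-2.99, 2.99], [-0.84, 1.86], [-1.1, 1.16], [-1.84, 2.11], [-1.51, 1.56], [-3.14, 3.14]. Speed limits (rad/s): [2.22, 2.22, 2.57, 3.14, 3.14, 3.14].

INTERFACE

Orientations are given as a rotation vector (axis times angle).
In Python, from bench import robot gives the robot as it stands.
- The arm moves only by the tool apply_moves, never from a script. Its argument "rows" is one flat list of numbers, 7 for each row, row after row: the turn, a rotation vector about the world's x, y, z in degrees, then the shift along the world's x, y, z in m, then the closure, from 0 (fully open) to 1 (shut). A call has 1 to 8 rows; each row is the pose to reach, as a shift and turn from the pose commanded when the call began; what a row does not reach only later rows make up. A row lasts 1/12 s, in which the tool goes at most 41.7 mm and 7.16 degrees, less where a joint would pass 70% of its speed; a pose out of reach is approached as far as the arm can. A call with a gripper value outside its range is refused whole. The fingers move at their own pace and stop on an object; "newtons" is the grip in N (left out, the last holds). Time passes only in rows, so rows that repeat a pose let the fingers close. It gives the time, the measured TCP pose, the force and the opening at its end, in the units of the state.
- robot.get_state(): the state, without advancing time (a new reading comes with each control period).
- robot.capture(name): name is "scene" or "top" or "wrist"; returns a dict with "image" (480x640x3 uint8, blue, green, red), "depth" (480x640 float32, m along the optical axis (not along the pixel's ray), 0 where there is no reading), "mtx" (3x3 intrinsics, pixels), "dist" ([k1, k2, p1, p2, k3] as OpenCV has them; the pictures are not rectified), "extrinsics" (4x4, takes a point from camera to world coordinates); the wrist camera has in their place "T_tool_cam" (4x4, takes a point from camera to tool coordinates, whose origin is the TCP and whose axes are the flange's). Camera axes: x right, y down, z forward; pixel columns grow to the right and rows downward; lengths in m; the calibration is good to about 2 mm. A picture is of the moment at which its call begins: read the wrist's pose just before it.
- robot.sign_off(): hands the job in, once; it reports no verdict.
The state is a dict: "t": time; "qpos": joint angles; "qd": joint speeds; "joint_torque": joint torques, N m; "tool_pos": TCP position; "tcp_rot": TCP orientation; "ft_force": force on the tool from outside, world axes, zero at the start; "wrist_torque": the same for the moment, N m; "grip_width": opening from 0.0 (shut) to 1.0 (fully open).
Only numpy, scipy, OpenCV 4.12 (cv2) and the standard library are available. Lean on these libraries where they do the work, as an engineer would, in place of code of your own. Each camera call takes 0.05 s, during which the arm holds its last target. There are 200 camera calls.

## Working session

There is one attempt and no reset: what is moved stays moved. The work goes in short steps, Python scripts to look and compute and a tool call to move; the robot and the scene stay as the last step left them, time stands still between calls to the robot, and variables do not carry over. Pictures are saved under pics/ and viewed, about 12 in all and at most 16, crops included, and the job is handed in when it is done.

Besides the shell and the picture viewer there is one more tool, called after ">>>" as name(argument=value, ...), one argument or row to a line, values as JSON. apply_moves: Moves the arm, as the interface text tells. Its arguments: {"type":"object","properties":{"rows":{"type":"array","items":{"type":"number"}},"newtons":{"type":"number"}},"required":["rows"]}

```bash
ls; mkdir -p pics; cat > h.py <<'E'
import numpy as np, cv2, pickle
from bench import robot
from scipy.spatial.transform import Rotation as R
def shot(name,fn=None):
    s=robot.get_state(); c=robot.capture(name)
    if name=="wrist":
        T=np.eye(4); T[:3,:3]=R.from_rotvec(s["tcp_rot"]).as_matrix(); T[:3,3]=s["tool_pos"]
        c["extrinsics"]=T@np.array(c["T_tool_cam"])
    for k in("mtx","dist","extrinsics"): c[k]=np.array(c[k],float)
    if fn:
        cv2.imwrite("pics/%s.png"%fn,c["image"]); pickle.dump(c,open("pics/%s.pkl"%fn,"wb"))
    return c
def load(fn): return pickle.load(open("pics/%s.pkl"%fn,"rb"))
def plane(c,uv,z):
    uv=np.array(uv,float).reshape(-1,1,2)
    n=cv2.undistortPoints(uv,c["mtx"],c["dist"])[:,0]
    d=np.c_[n,np.ones(len(n))]@c["extrinsics"][:3,:3].T; o=c["extrinsics"][:3,3]
    return o+d*((z-o[2])/d[:,2])[:,None]
def pts(c):
    "world xyz image"
    h,w=c["depth"].shape; v,u=np.mgrid[:h,:w]
    n=cv2.undistortPoints(np.c_[u.ravel(),v.ravel()].astype(float).reshape(-1,1,2),c["mtx"],c["dist"])[:,0]
    p=np.c_[n,np.ones(len(n))]*c["depth"].reshape(-1,1)
    p=p@c["extrinsics"][:3,:3].T+c["extrinsics"][:3,3]
    p=p.reshape(h,w,3); p[c["depth"]==0]=np.nan; return p
def proj(c,P):
    E=np.linalg.inv(c["extrinsics"])
    return cv2.projectPoints(np.array(P,float).reshape(-1,3),cv2.Rodrigues(E[:3,:3])[0],E[:3,3],c["mtx"],c["dist"])[0][:,0]
def st():
    s=robot.get_state(); print({k:np.round(s[k],4).tolist() for k in("t","tool_pos","tcp_rot","ft_force","wrist_torque","grip_width","qpos")})
E
python3 - <<'E'
from h import *
st()
for n in("top","scene"):
    c=shot(n,n+"0"); print(n,np.round(c["extrinsics"],3).tolist(),np.round(c["mtx"],1).tolist())
E
```

```text
pics
{'t': 0.0, 'tool_pos': [0.2401, -0.5495, 0.2305], 'tcp_rot': [-3.0739, -0.642, -0.0001], 'ft_force': [0.1653, 0.6399, -0.42], 'wrist_torque': [0.0315, -0.0029, -0.0618], 'grip_width': 0.9955, 'qpos': [-1.3767, 0.1047, 0.0964, 1.5639, 0.0, 1.3531]}
top [[0.009, -0.995, 0.103, 0.435], [-1.0, -0.007, 0.015, 0.006], [-0.014, -0.103, -0.995, 1.146], [0.0, 0.0, 0.0, 1.0]] [[476.5, 0.0, 312.8], [0.0, 476.5, 232.1], [0.0, 0.0, 1.0]]
scene [[-0.615, 0.427, -0.663, 1.342], [0.789, 0.327, -0.521, 0.683], [-0.005, -0.843, -0.538, 0.797], [0.0, 0.0, 0.0, 1.0]] [[610.7, 0.0, 304.3], [0.0, 610.7, 248.1], [0.0, 0.0, 1.0]]
```

View pics/top0.png

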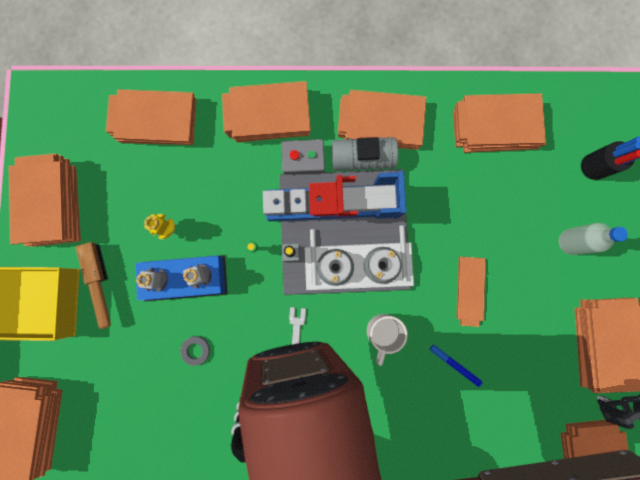

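View pics/scene0.png

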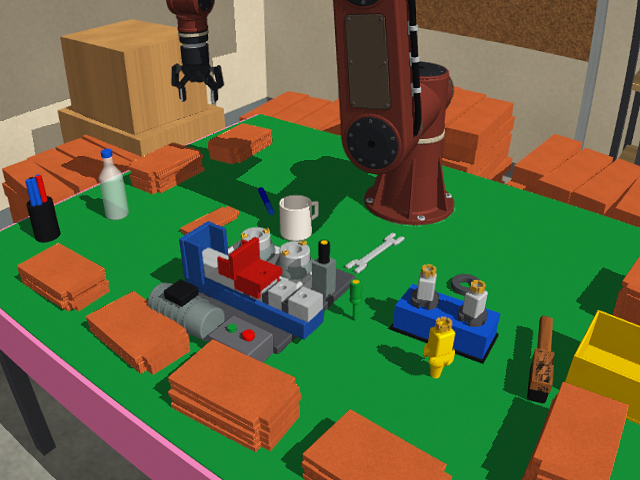

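```bash
python3 - <<'E'
from h import *
c=load("top0"); s=load("scene0")
def p(n,uv,z): print(n,np.round(plane(c,uv,z),3).tolist())
p("spindles",[(337,266),(383,264)],.075)
p("shoe/bed",[(404,173),(407,214),(264,192),(264,217)],.095)
p("knob",(290,252),.145)
p("drills",[(150,279),(196,275)],.06+.08)
p("tile",[(459,258),(485,258),(486,319),(461,326)],.014)
P=pts(c)
hsv=cv2.cvtColor(c["image"],cv2.COLOR_BGR2HSV)
m=cv2.inRange(hsv,(3,120,80),(14,255,255))
n,l,stt,ce=cv2.connectedComponentsWithStats(m)
for i in range(1,n):
    if stt[i,4]>200: print(stt[i],ce[i].round(),np.round(np.nanmedian(P[l==i],0),3))
c2=shot("wrist"); T=np.array(c2["T_tool_cam"]); print(T.round(3).tolist(),c2["mtx"].round(1).tolist(),c2["dist"])
cv2.imwrite("pics/w0.png",c2["image"])
E
```

```text
spindles [[0.471, -0.032, 0.075], [0.476, -0.135, 0.075]]
shoe/bed [[0.679, -0.181, 0.095], [0.586, -0.186, 0.095], [0.634, 0.133, 0.095], [0.577, 0.132, 0.095]]
knob [[0.497, 0.069, 0.145]]
drills [[0.437, 0.365, 0.14], [0.447, 0.268, 0.14]]
tile [[0.494, -0.323, 0.014], [0.494, -0.384, 0.014], [0.352, -0.383, 0.014], [0.335, -0.324, 0.014]]
[ 223   82   87   59 4410] [266. 111.] [0.831 0.134 0.067]
[ 107   90   88   54 4316] [152. 117.] [0.823 0.41  0.053]
[ 339   91   86   58 3918] [383. 117.] [ 0.828 -0.142  0.04 ]
[ 454   94   91   58 4789] [499. 122.] [ 0.812 -0.415  0.053]
[  10  154   70   92 5728] [ 43. 201.] [0.615 0.642 0.079]
[ 79 243  30  85 719] [ 95. 285.] [0.429 0.524 0.049]
[ 457  258   28   68 1687] [471. 291.] [ 0.417 -0.349  0.014]
[ 576  299   64   94 5603] [609. 344.] [ 0.302 -0.635  0.066]
[ 239  371  127  109 9221] [301. 439.] [0.29  0.021 0.692]
[   0  378   62  102 5456] [ 27. 427.] [0.114 0.639 0.092]
[ 561  421   67   38 1905] [592. 439.] [ 0.095 -0.595  0.052]
[[-0.0, -0.952, -0.306, 0.078], [1.0, -0.001, 0.0, 0.001], [-0.001, -0.306, 0.952, -0.141], [0.0, 0.0, 0.0, 1.0]] [[383.3, 0.0, 321.0], [0.0, 383.3, 239.1], [0.0, 0.0, 1.0]] [-0.04162752  0.          0.          0.          0.        ]
```

View pics/w0.png

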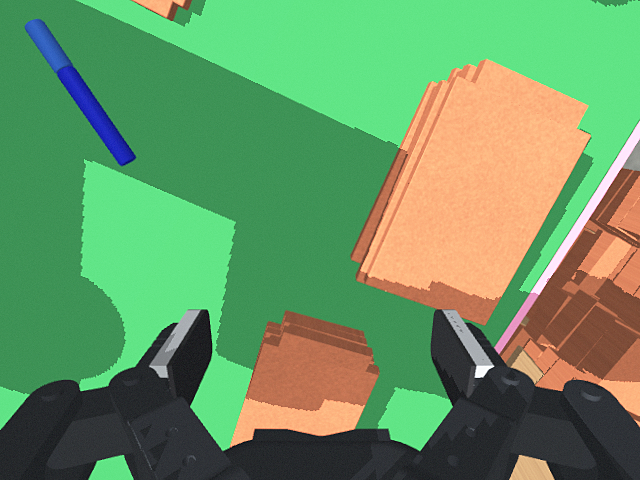

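>>> apply_moves(
  rows=[0,0,56,0.05,0.1,0.1,0,0,0,56,0.05,0.1,0.1,0,0,0,56,0.05,0.1,0.1,0,0,0,56,0.05,0.1,0.1,0,0,0,56,0.05,0.1,0.1,0,0,0,56,0.05,0.1,0.1,0,0,0,56,0.05,0.1,0.1,0,0,0,56,0.05,0.1,0.1,0],
)

```text
t: 0.82
tool_pos: [0.2903, -0.4497, 0.3313]
tcp_rot: [-2.407, -2.019, -0.0]
ft_force: [0.0, -0.1, -0.5]
grip_width: 1.005
```

>>> apply_moves(
  rows=[0,0,56,0.1,0.23,0,0,0,0,56,0.1,0.23,0,0,0,0,56,0.1,0.23,0,0,0,0,56,0.1,0.23,0,0,0,0,56,0.1,0.23,0,0,0,0,56,0.1,0.23,0,0,0,0,56,0.1,0.23,0,0,0,0,56,0.1,0.23,0,0],
)

```text
t: 1.48
tool_pos: [0.3911, -0.2175, 0.3316]
tcp_rot: [1.171, 2.914, -0.0]
ft_force: [-0.1, -0.1, 0.3]
grip_width: 1.004
```

>>> apply_moves(
  rows=[0,0,44,0.11,0.2,0,0,0,0,44,0.11,0.2,0,0,0,0,44,0.11,0.2,0,0,0,0,44,0.11,0.2,0,0,0,0,44,0.11,0.2,0,0,0,0,44,0.11,0.2,0,0,0,0,44,0.11,0.2,0,0,0,0,44,0.11,0.2,0,0],
)

```text
t: 2.15
tool_pos: [0.5003, -0.0189, 0.3309]
tcp_rot: [-0.007, -3.141, -0.0]
ft_force: [-0.2, -1.3, 0.8]
grip_width: 1.0
```

```bash
python3 - <<'E'
from h import *
st(); shot("wrist","w1"); shot("top","top1")
E
```

```text
{'t': 2.15, 'tool_pos': [0.5003, -0.0189, 0.3309], 'tcp_rot': [-0.0069, -3.1407, -0.0003], 'ft_force': [-0.1704, -1.3225, 0.8038], 'wrist_torque': [0.0001, -0.0194, 0.0321], 'grip_width': 0.9996, 'qpos': [-0.2995, -0.1475, 0.0322, 1.7514, -0.0001, -0.2951]}
```

View pics/w1.png

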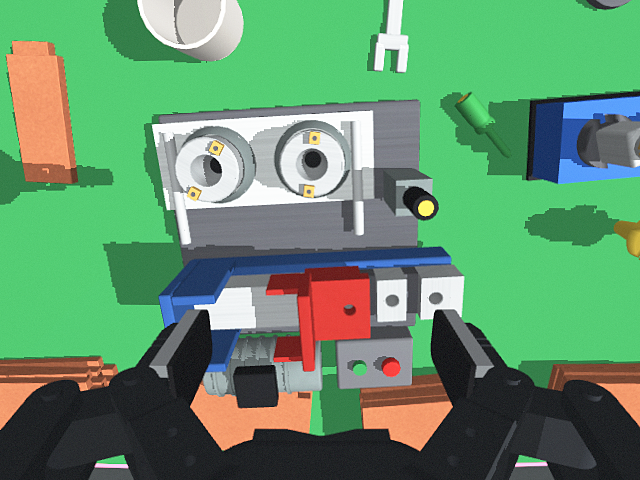

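```bash
cat > m.py <<'E'
from h import *
c=load("w1"); P=pts(c); hsv=cv2.cvtColor(c["image"],cv2.COLOR_BGR2HSV)
def reg(P,m,name):
    q=P[m]; q=q[~np.isnan(q[:,0])]
    r=cv2.minAreaRect(q[:,:2].astype(np.float32)); print(name,len(q),np.round(q.mean(0),4),"rect",np.round(r[0],4),np.round(r[1],4),round(r[2],2))
v,u=np.mgrid[:480,:640]
def box(a,b,x,y): return (u>a)&(u<x)&(v>b)&(v<y)
Z=P[...,2]
for z in np.arange(.0,.2,.01): pass
print("hist machine",np.histogram(Z[box(150,100,470,400)],bins=np.arange(0,.21,.01))[0])
reg(P,box(150,100,470,345)&(abs(Z-.095)<.004)&(hsv[...,1]<60),"bed grey")
reg(P,box(370,250,470,330)&(abs(Z-.095)<.005)&(hsv[...,1]<60),"bed right")
for n,b in(("sp1",box(170,130,245,205)),("sp2",box(275,115,350,200))):
    m=b&(abs(Z-.075)<.004)&(hsv[...,1]<60); k=cv2.findContours(m.astype(np.uint8),0,1)[0]; k=max(k,key=cv2.contourArea)
    W=plane(c,k.reshape(-1,2),.075)[:,:2]; 
    W=cv2.convexHull(W.astype(np.float32)); print(n,"circle",cv2.minEnclosingCircle(W),np.nanmedian(Z[m]))
    A=b&(cv2.inRange(hsv,(8,90,60),(32,255,255))>0)
    nn,l,s,ce=cv2.connectedComponentsWithStats(A.astype(np.uint8))
    dd=[plane(c,ce[i],.081)[0] for i in range(1,nn) if s[i,4]>30]
    print(np.round(dd,4), [np.nanmedian(Z[l==i]) for i in range(1,nn) if s[i,4]>30])
    if len(dd)==2: d=dd[0]-dd[1]; print(" mid",(dd[0]+dd[1])/2,"yaw",np.degrees(np.arctan2(d[1],d[0])),np.linalg.norm(d))
red=(cv2.inRange(hsv,(0,150,80),(3,255,255))|cv2.inRange(hsv,(174,150,80),(180,255,255)))>0
reg(P,red&box(260,255,375,370)&(abs(Z-.111)<.004),"slab top")
reg(P,red&box(260,255,375,370)&(abs(Z-.157)<.004),"plate top")
y=(cv2.inRange(hsv,(22,130,120),(35,255,255))>0)&box(400,180,450,230)
print("knob",plane(c,np.argwhere(y)[:,::-1].mean(0),.145),np.nanmedian(Z[y]))
reg(P,box(380,165,440,225)&(abs(Z-.1)<.004),"park")
t=(cv2.inRange(hsv,(3,100,80),(16,255,255))>0)&box(0,30,90,190)
k=np.argwhere(t)[:,::-1]; W=plane(c,k,.014); reg(W[None],np.ones((1,len(W)),bool),"tile")
bl=cv2.inRange(hsv,(105,100,40),(125,255,255))>0
reg(P,bl&box(150,240,470,380)&(Z>.14),"shoe top")
E
python3 m.py
python3 - <<'E'
import cv2
a=cv2.imread("pics/top1.png"); cv2.imwrite("pics/top1c.png",cv2.resize(a[220:480,:],(800,325)))
E
```

```text
hist machine [ 1530 15585 11296  5131  6248  3975  2534  7699  2410  8069  2831  2073
   851  1153  1900   985     0     0     0     0]
bed grey 6231 [ 0.6091 -0.0104  0.094 ] rect [ 0.5653 -0.0161] [0.1583 0.2966] 3.49
bed right 2603 [0.6099 0.0874 0.0935] rect [0.6128 0.0878] [0.0509 0.095 ] 3.49
sp1 circle ((0.47406917810440063, -0.13832084834575653), 0.03403513506054878) 0.07381200753376971
[[ 0.451  -0.1243  0.081 ]
 [ 0.4969 -0.1516  0.081 ]] [np.float64(0.08049341194894455), np.float64(0.08063714501332434)]
 mid [ 0.4739156  -0.13799717  0.081     ] yaw 149.24717600030857 0.053389797520401724
sp2 circle ((0.46869316697120667, -0.029301688075065613), 0.03386842459440231) 0.07379897695075119
[[ 0.4419 -0.0265  0.081 ]
 [ 0.4953 -0.0327  0.081 ]] [np.float64(0.08075121892934939), np.float64(0.08102405224294523)]
 mid [ 0.46862115 -0.02959965  0.081     ] yaw 173.34788805950623 0.05371266225533883
slab top 3463 [ 0.6159 -0.0029  0.1099] rect [ 0.6161 -0.0203] [0.077  0.1018] 2.56
plate top 926 [ 0.6165 -0.0344  0.1556] rect [ 0.6182 -0.0345] [0.0793 0.012 ] 2.83
knob [[0.49891119 0.07195646 0.145     ]] 0.1448723311932045
park 686 [0.4945 0.0668 0.0989] rect [0.4992 0.072 ] [0.0369 0.0369] 2.76
tile 7529 [ 0.4135 -0.3454  0.014 ] rect [ 0.4152 -0.3456] [0.0673 0.159 ] 86.49
shoe top 1238 [ 0.6013 -0.1464  0.1494] rect [ 0.5688 -0.1258] [0.081  0.1896] 70.43
```

View pics/top1c.png

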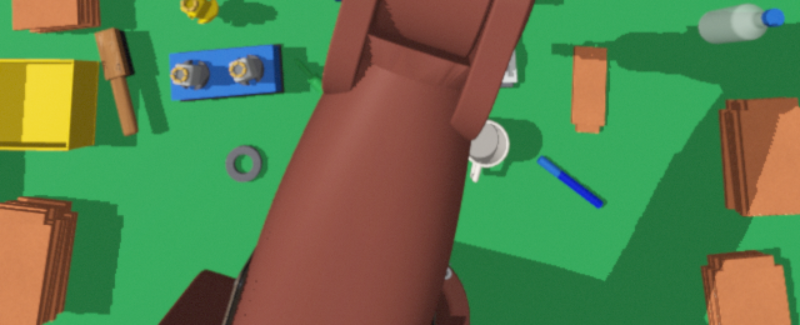

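>>> apply_moves(
  rows=[0,0,3.1,0.118,-0.0155,-0.13,0.4,0,0,3.1,0.118,-0.0155,-0.13,0.4,0,0,3.1,0.118,-0.0155,-0.13,0.4,0,0,3.1,0.118,-0.0155,-0.13,0.4,0,0,3.1,0.118,-0.0155,-0.13,0.4,0,0,3.1,0.118,-0.0155,-0.13,0.4,0,0,3.1,0.118,-0.0155,-0.13,0.4,0,0,3.1,0.118,-0.0155,-0.13,0.4],
  newtons=60,
)

```text
t: 2.92
tool_pos: [0.618, -0.036, 0.2038]
tcp_rot: [-0.072, 3.138, -0.001]
ft_force: [-0.3, -0.9, -0.2]
grip_width: 0.601
```

```bash
python3 - <<'E'
from h import *
st(); c=shot("wrist","w2"); P=pts(c); hsv=cv2.cvtColor(c["image"],cv2.COLOR_BGR2HSV)
red=(cv2.inRange(hsv,(0,150,60),(3,255,255))|cv2.inRange(hsv,(174,150,60),(180,255,255)))>0
m=red&(abs(P[...,2]-.156)<.004); q=P[m]; r=cv2.minAreaRect(q[:,:2].astype(np.float32)); print(len(q),r,q.mean(0))
cv2.imwrite("pics/w2s.png",c["image"])
E
```

```text
{'t': 2.9167, 'tool_pos': [0.618, -0.036, 0.2038], 'tcp_rot': [-0.0716, 3.1383, -0.0011], 'ft_force': [-0.3416, -0.901, -0.1929], 'wrist_torque': [0.0041, 0.0236, 0.0582], 'grip_width': 0.6013, 'qpos': [-0.2691, 0.1552, 0.1026, 1.5157, 0.0, -0.3148]}
2993 ((0.6190678477287292, -0.0346289724111557), (0.08141394704580307, 0.011595360934734344), 2.9461722373962402) [ 0.61605369 -0.03484772  0.15570929]
```

View pics/w2s.png

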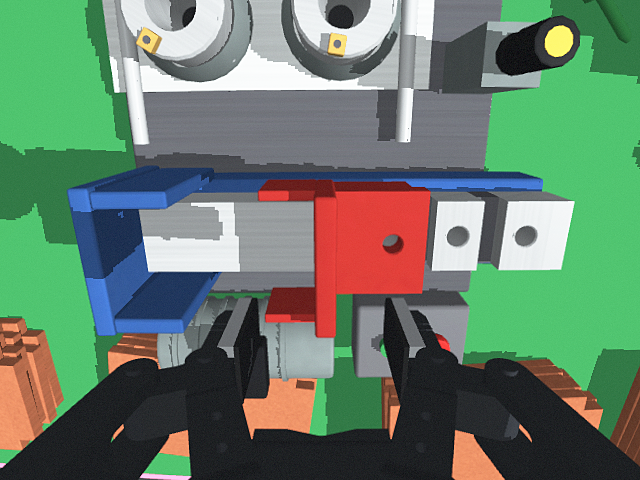

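>>> apply_moves(
  rows=[0,0,0.2,0.001,0.0013,-0.04,0.4,0,0,0.2,0.001,0.0013,-0.065,0.4,0,0,0.2,0.001,0.0013,-0.083,0.4,0,0,0.2,0.001,0.0013,-0.083,0.4,0,0,0.2,0.001,0.0013,-0.083,1,0,0,0.2,0.001,0.0013,-0.083,1,0,0,0.2,0.001,0.0013,-0.083,1,0,0,0.2,0.001,0.0013,-0.083,1],
  newtons=60,
)

```text
t: 3.63
tool_pos: [0.6205, -0.0341, 0.1211]
tcp_rot: [-0.08, 3.137, -0.001]
ft_force: [-1.1, 2.4, 9.1]
grip_width: 0.13
```

>>> apply_moves(
  rows=[0,0,0,0,0,0,1,0,0,0,0,0,0,1,0,0,0,0,0,0,1,0,0,0,0,0,0,1,0,0,0,0,0,0,1],
)

```text
t: 4.05
tool_pos: [0.6204, -0.0342, 0.1211]
tcp_rot: [-0.08, 3.137, -0.001]
ft_force: [-2.0, 1.7, 7.7]
grip_width: 0.129
```

>>> apply_moves(
  rows=[0,0,0,0,0,0.006,1,0,0,0,0,0,0.012,1,0,0,0,0,0,0.02,1,0,0,0,0,0,0.02,1,0,0,0,0,0,0.02,1],
)

```text
t: 4.47
tool_pos: [0.6196, -0.0342, 0.1391]
tcp_rot: [-0.079, 3.14, -0.0]
ft_force: [0.2, -0.4, -3.4]
grip_width: 0.132
```

>>> apply_moves(
  rows=[0,0,0,-0.0004,0.008,0,1,0,0,0,-0.0008,0.016,0,1,0,0,0,-0.0012,0.024,0,1,0,0,0,-0.0016,0.032,0,1,0,0,0,-0.002,0.04,0,1,0,0,0,-0.0024,0.048,0,1,0,0,0,-0.0024,0.048,0,1,0,0,0,-0.0024,0.048,0,1],
)

```text
t: 5.13
tool_pos: [0.6167, 0.0146, 0.1383]
tcp_rot: [0.081, -3.14, -0.0]
ft_force: [-0.2, -0.5, -3.2]
grip_width: 0.134
```

```bash
python3 - <<'E'
from h import *
st(); c=shot("wrist","w3")
E
```

```text
{'t': 5.1333, 'tool_pos': [0.6167, 0.0146, 0.1383], 'tcp_rot': [0.081, -3.1404, -0.0001], 'ft_force': [-0.217, -0.5018, -3.2095], 'wrist_torque': [-0.0471, -0.0285, -0.0197], 'grip_width': 0.1341, 'qpos': [-0.1881, 0.1577, -0.0134, 1.3998, 0.0, -0.2396]}
```

View pics/w3.png

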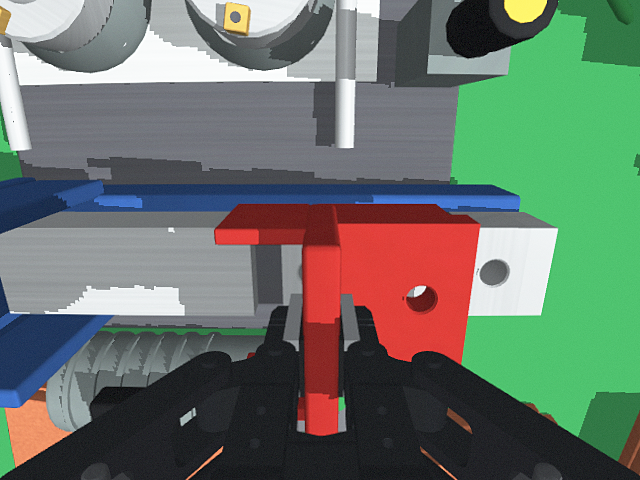

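>>> apply_moves(
  rows=[0,0,0,0.0004,-0.0008,0,1,0,0,0,0.0004,-0.0008,-0.004,1,0,0,0,0.0004,-0.0008,-0.008,1,0,0,0,0.0004,-0.0008,-0.012,1,0,0,0,0.0004,-0.0008,-0.015,1,0,0,0,0.0004,-0.0008,-0.017,1,0,0,0,0.0004,-0.0008,-0.018,1,0,0,0,0.0004,-0.0008,-0.018,1],
)

```text
t: 5.85
tool_pos: [0.6169, 0.013, 0.1213]
tcp_rot: [0.079, -3.14, 0.0]
ft_force: [-5.7, 0.1, 5.6]
grip_width: 0.132
```

>>> apply_moves(
  rows=[0,0,0,0,0,0,0.4,0,0,0,0,0,0,0.4,0,0,0,0,0,0,0.4,0,0,0,0,0,0.04,0.4,0,0,0,0,0,0.08,0.4,0,0,-14,-0.03,0.015,0.12,0.4,0,0,-28,-0.06,0.03,0.13,0.4,0,0,-28,-0.06,0.03,0.13,0.4],
)

```text
t: 6.52
tool_pos: [0.5556, 0.0451, 0.2564]
tcp_rot: [0.513, 3.093, 0.001]
ft_force: [-0.9, 0.5, -0.3]
grip_width: 0.604
```

>>> apply_moves(
  rows=[0,0,-56,-0.058,0.03,0,0.4,0,0,-56,-0.058,0.03,0,0.4,0,0,-56,-0.058,0.03,0,0.4,0,0,-56,-0.058,0.03,0,0.4,0,0,-56,-0.058,0.03,0,0.4,0,0,-56,-0.058,0.03,0,0.4,0,0,-56,-0.058,0.03,0,0.4,0,0,-56,-0.058,0.03,0,0.4],
)

```text
t: 7.18
tool_pos: [0.4993, 0.0731, 0.2505]
tcp_rot: [1.911, 2.493, 0.001]
ft_force: [-0.5, -0.0, -0.6]
grip_width: 0.603
```

```bash
cat >> h.py <<'E'
def yaw():
    X=R.from_rotvec(robot.get_state()["tcp_rot"]).as_matrix()[:,0]; return np.degrees(np.arctan2(X[1],X[0]))%360
def knob(c,z=.145):
    hsv=cv2.cvtColor(c["image"],cv2.COLOR_BGR2HSV); y=cv2.inRange(hsv,(22,130,100),(35,255,255))
    n,l,s,ce=cv2.connectedComponentsWithStats(y); P=pts(c)
    for i in range(1,n):
        if s[i,4]>40: print("yellow",s[i],plane(c,ce[i],z).round(4),np.nanmedian(P[l==i],0).round(4))
E
python3 - <<'E'
from h import *
st(); print(yaw()); c=shot("wrist","w4"); knob(c)
P=pts(c); hsv=cv2.cvtColor(c["image"],cv2.COLOR_BGR2HSV)
red=(cv2.inRange(hsv,(0,150,60),(3,255,255))|cv2.inRange(hsv,(174,150,60),(180,255,255)))>0
m=red&(abs(P[...,2]-.110)<.004); q=P[m]; print(len(q),np.median(q,0))
m=red&(abs(P[...,2]-.156)<.004); q=P[m]; print(len(q), len(q) and cv2.minAreaRect(q[:,:2].astype(np.float32)))
E
```

```text
{'t': 7.1833, 'tool_pos': [0.4993, 0.0731, 0.2505], 'tcp_rot': [1.9114, 2.4926, 0.0007], 'ft_force': [-0.529, -0.0314, -0.5974], 'wrist_torque': [0.0059, -0.0193, -0.0173], 'grip_width': 0.6033, 'qpos': [-0.1143, -0.1824, -0.1476, 1.605, 0.0001, 1.194]}
105.03637123194918
yellow [310 227  21  21 344] [[0.4989 0.0724 0.145 ]] [0.4989 0.0724 0.145 ]
yellow [225 295  12  12  52] [[0.4486 0.0095 0.145 ]] [ 0.4395 -0.027   0.0806]
yellow [281 316  14  11  54] [[0.4927 0.0045 0.145 ]] [ 0.497  -0.0334  0.081 ]
5812 [0.61489545 0.04908653 0.10987733]
541 ((0.6303018927574158, 0.01400376483798027), (0.0500040203332901, 0.012312849052250385), 3.82525372505188)
```

View pics/w4.png

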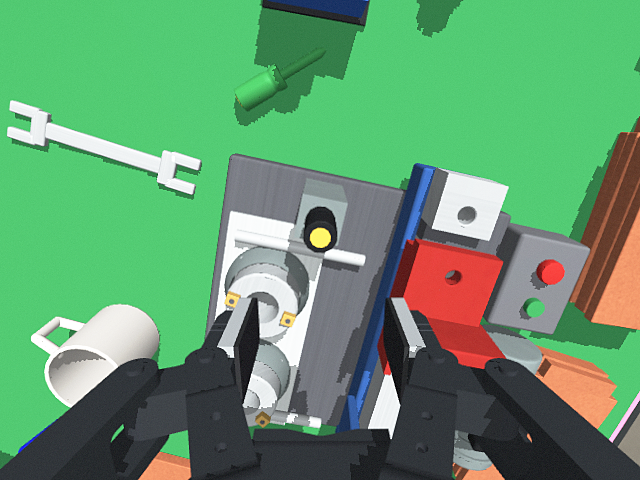

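```bash
python3 - <<'E'
from h import *
c=load("w4"); P=pts(c)
for uv in [(240,237),(260,241),(300,250),(350,257),(362,261)]: print(uv,P[uv[1],uv[0]].round(3))
g=cv2.cvtColor(c["image"],cv2.COLOR_BGR2GRAY)[265:290,440:466]; 
hsv=cv2.cvtColor(c["image"],cv2.COLOR_BGR2HSV)[265:290,440:466]
m=(g<55).astype(np.uint8); m[hsv[...,2]>110]=0
n,l,s,ce=cv2.connectedComponentsWithStats((hsv[...,2]<150).astype(np.uint8)); print(s,ce+[440,265]); 
for i in range(1,n): print(plane(c,ce[i]+[440,265],.111))
E
```

```text
(240, 237) [0.432 0.019 0.036]
(260, 241) [0.452 0.02  0.037]
(300, 250) [0.492 0.022 0.037]
(350, 257) [0.542 0.027 0.035]
(362, 261) [0.554 0.026 0.036]
[[  0   0  26  25 509]
 [  5   5  17  14 138]
 [ 10  19   3   1   3]] [[452.19253438 277.35166994]
 [453.66666667 275.55072464]
 [451.         284.        ]]
[[0.61305242 0.05864889 0.111     ]]
[[0.61364881 0.05117492 0.111     ]]
```

>>> apply_moves(
  rows=[0,0,-7,-0.0003,-0.0007,-0.04,0.45,0,0,-12,-0.0003,-0.0007,-0.06,0.45,0,0,-12,-0.0003,-0.0007,-0.08,0.45,0,0,-12,-0.0003,-0.0007,-0.08,0.45],
)

```text
t: 7.57
tool_pos: [0.4969, 0.0727, 0.1663]
tcp_rot: [-2.149, -2.286, 0.005]
ft_force: [-0.6, 0.5, -0.3]
grip_width: 0.55
```

>>> apply_moves(
  rows=[0,0,-0.5,0.001,-0.0003,-0.03,0.45,0,0,-0.5,0.001,-0.0003,-0.058,0.45,0,0,-0.5,0.001,-0.0003,-0.058,0.45,0,0,-0.5,0.001,-0.0003,-0.058,0.45,0,0,-0.5,0.001,-0.0003,-0.058,1,0,0,-0.5,0.001,-0.0003,-0.058,1,0,0,-0.5,0.001,-0.0003,-0.058,1,0,0,-0.5,0.001,-0.0003,-0.058,1],
  newtons=40,
)

```text
t: 8.23
tool_pos: [0.501, 0.072, 0.115]
tcp_rot: [2.162, 2.276, 0.003]
ft_force: [-3.1, -0.4, 6.8]
grip_width: 0.267
```

>>> apply_moves(
  rows=[0,0,0,0,0,0,1,0,0,0,0,0,0,1,0,0,0,0,0,0,1],
)

```text
t: 8.48
tool_pos: [0.5009, 0.072, 0.115]
tcp_rot: [2.162, 2.276, 0.003]
ft_force: [-2.8, -0.5, 6.9]
grip_width: 0.264
```

>>> apply_moves(
  rows=[0,0,0,0,0,0.02,1,0,0,0,0,0,0.05,1,0,0,0,0,0,0.085,1,0,0,0,0,0,0.085,1,0,0,0,0.04,-0.005,0.085,1,0,0,0,0.08,-0.01,0.085,1,0,0,0,0.113,-0.0143,0.085,1,0,0,0,0.113,-0.0143,0.085,1],
)

```text
t: 9.15
tool_pos: [0.6171, 0.0564, 0.195]
tcp_rot: [-2.165, -2.276, 0.001]
ft_force: [-0.2, 0.3, -2.0]
grip_width: 0.267
```

```bash
python3 - <<'E'
from h import *
st(); print(yaw()); c=shot("wrist","w5"); s=robot.get_state()["tool_pos"]; knob(c,s[2]+.030)
P=pts(c); cv2.imwrite("pics/w5.png",c["image"])
E
```

```text
{'t': 9.15, 'tool_pos': [0.6171, 0.0564, 0.195], 'tcp_rot': [-2.1652, -2.2757, 0.0008], 'ft_force': [-0.2267, 0.2643, -2.0109], 'wrist_torque': [0.0556, -0.027, 0.0575], 'grip_width': 0.2669, 'qpos': [-0.1195, 0.1609, 0.0927, 1.5033, -0.0001, 1.4015]}
92.85233824363685
yellow [ 82 320  14  11  63] [[0.5396 0.0643 0.2259]] [ 0.4433 -0.028   0.0807]
yellow [152 330  14  12  75] [[0.5625 0.062  0.2259]] [ 0.4952 -0.0327  0.0811]
yellow [ 301  336   42   37 1162] [[0.6173 0.0579 0.2259]] [0.6173 0.0571 0.2248]
```

View pics/w5.png

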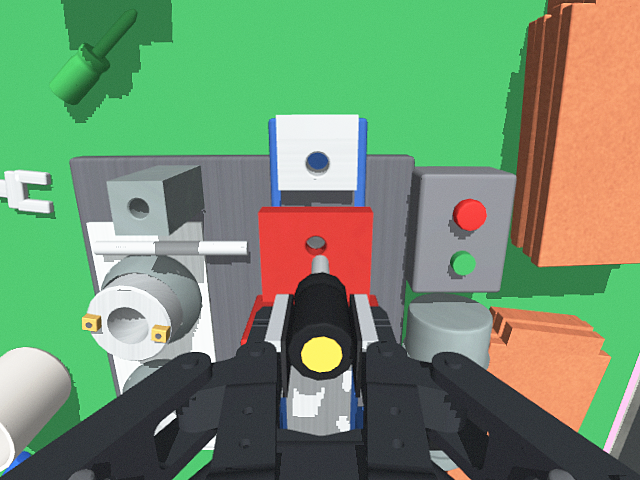

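```bash
python3 - <<'E'
from h import *
c=load("w5"); hsv=cv2.cvtColor(c["image"],cv2.COLOR_BGR2HSV)
red=(cv2.inRange(hsv,(0,140,60),(4,255,255))|cv2.inRange(hsv,(172,140,60),(180,255,255)))
sub=255-red[228:256,300:335]; n,l,s,ce=cv2.connectedComponentsWithStats(sub); 
for i in range(1,n): print(s[i],ce[i]+[300,228],plane(c,ce[i]+[300,228],.111))
b=s[1]; print(plane(c,[(300+b[0]-.5,243),(300+b[0]+b[2]-.5,243),(316,228+b[1]-.5),(316,228+b[1]+b[3]-.5)],.111))
print("tip at",proj(c,[.6173,.0573,.195-.030-.046+.015]), "shoulder px")
w=load("w2"); 
E
```

```text
[  6   8  19  13 181] [315.44751381 241.9281768 ] [[0.61365107 0.05950184 0.111     ]]
[16 26  8  2  9] [319.55555556 254.88888889] [[0.61660402 0.05108931 0.111     ]]
[[0.60752261 0.05849737 0.111     ]
 [0.61928743 0.05908049 0.111     ]
 [0.61380382 0.06368508 0.111     ]
 [0.61418816 0.0552123  0.111     ]]
tip at [[321.15093041 258.72711299]] shoulder px
```

>>> apply_moves(
  rows=[0,0,0,-0.0037,0.0002,0,1,0,0,0,-0.0037,0.0002,0,1,0,0,0,-0.0037,0.0002,-0.01,1,0,0,0,-0.0037,0.0002,-0.016,1,0,0,0,-0.0037,0.0002,-0.022,1,0,0,0,-0.0037,0.0002,-0.028,1,0,0,0,-0.0037,0.0002,-0.034,1,0,0,0,-0.0037,0.0002,-0.034,1],
)

```text
t: 9.87
tool_pos: [0.6102, 0.0579, 0.1625]
tcp_rot: [2.163, 2.275, 0.003]
ft_force: [10.7, -0.7, -8.1]
grip_width: 0.268
```

>>> apply_moves(
  rows=[0,0,0,0.002,0,0,1,0,0,0,0.003,0,0,1,0,0,0,0.003,0,0,1,0,0,0,0.003,0,0,1],
)

```text
t: 10.2
tool_pos: [0.6118, 0.058, 0.1631]
tcp_rot: [-2.164, -2.277, 0.001]
ft_force: [1.1, -0.9, -2.0]
grip_width: 0.267
```

>>> apply_moves(
  rows=[0,0,0,0.0005,0,-0.006,1,0,0,0,0.0005,0,-0.012,1,0,0,0,0.0005,0,-0.018,1,0,0,0,0.0005,0,-0.024,1,0,0,0,0.0005,0,-0.03,1,0,0,0,0.0005,0,-0.034,1,0,0,0,0.0005,0,-0.037,1,0,0,0,0.0005,0,-0.037,1],
)

```text
t: 10.87
tool_pos: [0.6125, 0.058, 0.1262]
tcp_rot: [2.164, 2.277, -0.0]
ft_force: [-0.5, -2.3, -1.6]
grip_width: 0.268
```

>>> apply_moves(
  rows=[0,0,0,0,0,-0.001,1,0,0,0,0,0,-0.002,1,0,0,0,0,0,-0.002,1],
)

```text
t: 11.12
tool_pos: [0.6126, 0.0579, 0.126]
tcp_rot: [2.164, 2.277, 0.0]
ft_force: [-6.2, -2.2, 12.6]
grip_width: 0.27
```

>>> apply_moves(
  rows=[0,0,0,0,0,0,0.4,0,0,0,0,0,0,0.4,0,0,0,0,0,0,0.4,0,0,0,0,0,0.04,0.4,0,0,0,0,0,0.08,0.4,0,0,0,0,0,0.12,0.4,0,0,0,0,0,0.14,0.4,0,0,0,0,0,0.14,0.4],
)

```text
t: 11.78
tool_pos: [0.6146, 0.058, 0.2704]
tcp_rot: [2.16, 2.273, 0.008]
ft_force: [0.5, 0.8, 0.6]
grip_width: 0.599
```

```bash
python3 - <<'E'
from h import *
st(); c=shot("wrist","w6"); knob(c,.156)
E
```

```text
{'t': 11.7833, 'tool_pos': [0.6146, 0.058, 0.2704], 'tcp_rot': [2.1598, 2.2726, 0.0081], 'ft_force': [0.4932, 0.8361, 0.6079], 'wrist_torque': [0.0052, -0.0323, 0.014], 'grip_width': 0.5988, 'qpos': [-0.1176, 0.1605, 0.2294, 1.6315, 0.0003, 1.4023]}
yellow [306 222  21  21 326] [[0.6124 0.0582 0.156 ]] [0.6124 0.0582 0.156 ]
yellow [129 281  11  10  48] [[0.4806 0.0103 0.156 ]] [ 0.4428 -0.0268  0.0809]
yellow [185 289  11  11  48] [[0.5208 0.0053 0.156 ]] [ 0.4939 -0.0334  0.0812]
```

>>> apply_moves(
  rows=[0,0,0,-0.175,0.25,0.06,0.2,0,0,0,-0.175,0.25,0.06,0.2,0,0,0,-0.175,0.25,0.06,0.2,0,0,0,-0.175,0.25,0.06,0.2,0,0,0,-0.175,0.25,0.06,0.2,0,0,0,-0.175,0.25,0.06,0.2,0,0,0,-0.175,0.25,0.06,0.2,0,0,0,-0.175,0.25,0.06,0.2],
)

```text
t: 12.5
tool_pos: [0.4347, 0.3111, 0.3241]
tcp_rot: [-2.16, -2.279, 0.0]
ft_force: [0.7, -0.1, -0.2]
grip_width: 0.798
```

>>> apply_moves(
  rows=[0,0,0,0,0,0,0.2,0,0,0,0,0,0,0.2,0,0,0,0,0,0,0.2],
)

```text
t: 12.75
tool_pos: [0.4377, 0.3077, 0.323]
tcp_rot: [-2.164, -2.277, 0.003]
ft_force: [-0.4, 0.5, -0.6]
grip_width: 0.803
```

```bash
python3 - <<'E'
from h import *
st(); print(yaw()); c=shot("wrist","w7")
E
```

```text
{'t': 12.75, 'tool_pos': [0.4377, 0.3077, 0.323], 'tcp_rot': [-2.1638, -2.2768, 0.0026], 'ft_force': [-0.3981, 0.5378, -0.606], 'wrist_torque': [-0.0444, 0.0134, -0.0325], 'grip_width': 0.8029, 'qpos': [0.3682, -0.0491, 0.1097, 1.7313, -0.0002, 1.8881]}
92.91588519013544
```

View pics/w7.png

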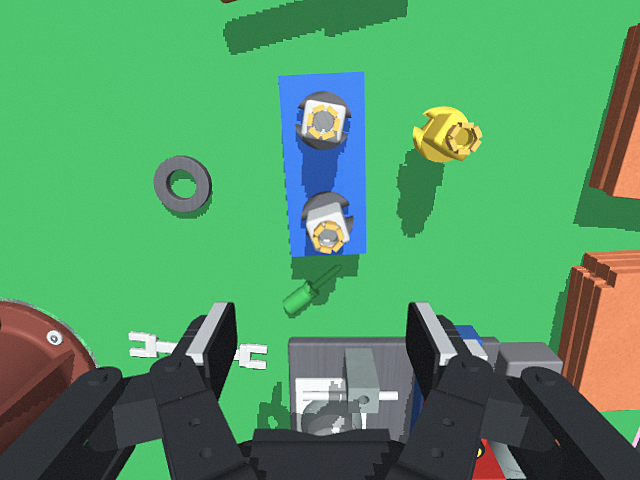

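```bash
python3 - <<'E'
from h import *
c=load("w7"); P=pts(c); Z=P[...,2]; hsv=cv2.cvtColor(c["image"],cv2.COLOR_BGR2HSV)
v,u=np.mgrid[:480,:640]; b=(u>270)&(u<370)&(v>80)&(v<262)
print(np.histogram(Z[b],bins=np.arange(.05,.16,.005)))
for n,vb in(("far",(u>280)&(u<365)&(v>85)&(v<165)),("near",(u>280)&(u<365)&(v>170)&(v<262))):
    for z0 in(.0735,.123,.139):
        q=P[vb&(abs(Z-z0)<.003)]
        if len(q)<20: continue
        r=cv2.minAreaRect(q[:,:2].astype(np.float32)); print(n,z0,len(q),"rect",np.round(r[0],4),np.round(r[1],4),round(r[2],1),"circ",cv2.minEnclosingCircle(q[:,:2].astype(np.float32)))
img=c["image"][70:270,260:380]; cv2.imwrite("pics/d7.png",cv2.resize(img,None,fx=3,fy=3,interpolation=cv2.INTER_CUBIC))
bl=cv2.inRange(hsv,(105,120,60),(125,255,255))>0
m=bl&(abs(Z-.06)<.005)&(u>260)&(u<380)&(v<270); r=cv2.minAreaRect(P[m][:,:2].astype(np.float32)); print("stand",r)
E
```

```text
(array([   0, 8293, 1075,   63, 1395,   28,   41,   36,   44,   41,   45,
         45,   50,  608, 1111,   73,  207,  759,   45,    0,    0]), array([0.05 , 0.055, 0.06 , 0.065, 0.07 , 0.075, 0.08 , 0.085, 0.09 ,
       0.095, 0.1  , 0.105, 0.11 , 0.115, 0.12 , 0.125, 0.13 , 0.135,
       0.14 , 0.145, 0.15 , 0.155]))
far 0.0735 820 rect [0.4352 0.3807] [0.0551 0.052 ] 82.4 circ ((0.43549472093582153, 0.3810182809829712), 0.028068874031305313)
far 0.123 622 rect [0.4354 0.381 ] [0.0298 0.0331] 83.5 circ ((0.43545448780059814, 0.38036441802978516), 0.020346933975815773)
far 0.139 425 rect [0.4354 0.381 ] [0.0263 0.0269] 21.2 circ ((0.43543386459350586, 0.3809162974357605), 0.013968801125884056)
near 0.0735 578 rect [0.4437 0.286 ] [0.0538 0.0458] 11.1 circ ((0.4449334144592285, 0.2815159857273102), 0.02783658169209957)
near 0.123 497 rect [0.4452 0.2814] [0.0332 0.0302] 21.0 circ ((0.44506871700286865, 0.28198984265327454), 0.021046826615929604)
near 0.139 355 rect [0.4448 0.2815] [0.0261 0.0275] 21.2 circ ((0.4448448419570923, 0.2814710736274719), 0.01421879418194294)
stand ((0.44030651450157166, 0.33089977502822876), (0.0843849629163742, 0.19036754965782166), 5.526090145111084)
```

View pics/d7.png

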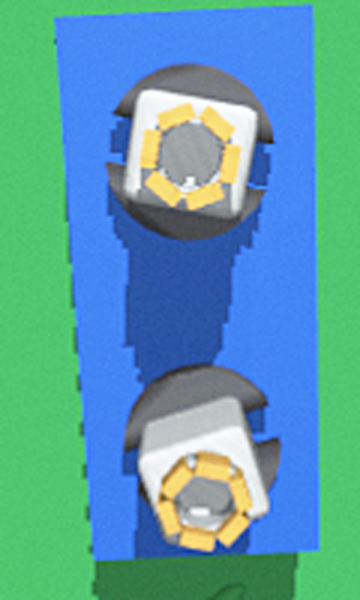

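>>> apply_moves(
  rows=[0,0,55,0.004,-0.013,-0.05,0.2,0,0,55,0.004,-0.013,-0.05,0.2,0,0,55,0.004,-0.013,-0.05,0.2,0,0,55,0.004,-0.013,-0.05,0.2,0,0,55,0.004,-0.013,-0.05,0.2,0,0,55,0.004,-0.013,-0.05,0.2,0,0,55,0.004,-0.013,-0.05,0.2,0,0,55,0.004,-0.013,-0.05,0.2],
)

```text
t: 13.47
tool_pos: [0.4423, 0.2938, 0.2734]
tcp_rot: [-0.861, -3.02, 0.001]
ft_force: [-0.1, -0.3, -0.2]
grip_width: 0.798
```

>>> apply_moves(
  rows=[0,0,53,0.003,-0.013,-0.05,0.2,0,0,53,0.003,-0.013,-0.05,0.2,0,0,53,0.003,-0.013,-0.05,0.2,0,0,53,0.003,-0.013,-0.05,0.2,0,0,53,0.003,-0.013,-0.05,0.2,0,0,53,0.003,-0.013,-0.05,0.2,0,0,53,0.003,-0.013,-0.05,0.2,0,0,53,0.003,-0.013,-0.05,0.2],
)

```text
t: 14.13
tool_pos: [0.4451, 0.2808, 0.2234]
tcp_rot: [0.578, -3.087, 0.0]
ft_force: [0.7, -0.8, 0.2]
grip_width: 0.796
```

>>> apply_moves(
  rows=[0,0,0,0,0,0,0.2,0,0,0,0,0,0,0.2,0,0,0,0,0,0,0.2],
)

```text
t: 14.38
tool_pos: [0.4449, 0.2814, 0.2239]
tcp_rot: [0.565, -3.09, -0.0]
ft_force: [0.3, -1.0, 0.2]
grip_width: 0.799
```

```bash
cat > d.py <<'E'
from h import *
import sys
def drill(c,cx,cy,zf,z=(.0135,.063,.079)):
    P=pts(c); near=np.hypot(P[...,0]-cx,P[...,1]-cy)<.033
    for dz in z:
        q=P[near&(abs(P[...,2]-zf-dz)<.003)]
        if len(q)<30: continue
        q=q[:,:2].astype(np.float32); r=cv2.minAreaRect(q); print(dz,len(q),"rect",np.round(r[0],4),np.round(r[1],4),round(r[2],1),"circ",np.round(cv2.minEnclosingCircle(q)[0],4))
E
python3 - <<'E'
from d import *
st(); print(yaw()); c=shot("wrist","w8"); drill(c,.4449,.2815,.06)
E
```

```text
{'t': 14.3833, 'tool_pos': [0.4449, 0.2814, 0.2239], 'tcp_rot': [0.565, -3.0898, -0.0], 'ft_force': [0.2813, -1.0165, 0.1666], 'wrist_torque': [0.0204, -0.0242, 0.0009], 'grip_width': 0.7995, 'qpos': [0.3152, -0.1213, -0.1403, 1.5523, 0.0001, -0.0465]}
200.72459926415974
0.0135 1203 rect [0.4418 0.28  ] [0.0464 0.0541] 22.2 circ [0.4451 0.2815]
0.063 844 rect [0.4451 0.2815] [0.0335 0.0291] 21.7 circ [0.4447 0.2814]
0.079 740 rect [0.4451 0.2816] [0.0267 0.0278] 80.7 circ [0.4451 0.2817]
```

>>> apply_moves(
  rows=[0,0,1,0,0,-0.04,0.2,0,0,1,0,0,-0.08,0.2,0,0,1,0,0,-0.11,0.2,0,0,1,0,0,-0.13,0.2,0,0,1,0,0,-0.141,0.2,0,0,1,0,0,-0.141,0.2,0,0,1,0,0,-0.141,0.2],
  newtons=70,
)

```text
t: 15.02
tool_pos: [0.4448, 0.282, 0.0839]
tcp_rot: [-0.596, 3.084, 0.0]
ft_force: [-0.1, 0.5, 1.2]
grip_width: 0.799
```

>>> apply_moves(
  rows=[0,0,0,0,0,0,1,0,0,0,0,0,0,1,0,0,0,0,0,0,1,0,0,0,0,0,0,1,0,0,0,0,0,0,1,0,0,0,0,0,0,1],
)

```text
t: 15.52
tool_pos: [0.4456, 0.2825, 0.085]
tcp_rot: [-0.597, 3.082, 0.001]
ft_force: [-1.1, 0.4, 6.7]
grip_width: 0.367
```

>>> apply_moves(
  rows=[0,0,0,0,0,0.03,1,0,0,0,0,0,0.06,1,0,0,0,0,0,0.09,1,0,0,0,0,0,0.12,1,0,0,0,0,0,0.12,1,0,0,0,0,0,0.12,1],
)

```text
t: 16.02
tool_pos: [0.4457, 0.2824, 0.205]
tcp_rot: [-0.596, 3.081, 0.001]
ft_force: [-0.4, -0.2, -5.8]
grip_width: 0.369
```

>>> apply_moves(
  rows=[0,0,-6,0.002,-0.035,0,1,0,0,-12,0.004,-0.07,0,1,0,0,-18,0.006,-0.105,0,1,0,0,-24,0.008,-0.14,0,1,0,0,-30,0.01,-0.175,0,1,0,0,-36,0.012,-0.21,0,1,0,0,-42,0.014,-0.24,0,1,0,0,-42,0.014,-0.24,0,1],
)

```text
t: 16.68
tool_pos: [0.4582, 0.0377, 0.2013]
tcp_rot: [-0.565, -3.088, 0.003]
ft_force: [-0.0, 0.2, -3.3]
grip_width: 0.368
```

```bash
cat >> d.py <<'E'
def spin(c,n,cx,cy):
    P=pts(c); hsv=cv2.cvtColor(c["image"],cv2.COLOR_BGR2HSV)
    A=(cv2.inRange(hsv,(8,90,60),(32,255,255))>0)&(np.hypot(P[...,0]-cx,P[...,1]-cy)<.04)&(abs(P[...,2]-.081)<.003)
    nn,l,s,ce=cv2.connectedComponentsWithStats(A.astype(np.uint8))
    dd=[plane(c,ce[i],.082)[0,:2] for i in range(1,nn) if s[i,4]>20]
    print(n,np.round(dd,4).tolist(),[s[i,4] for i in range(1,nn)])
    if len(dd)==2: d=dd[0]-dd[1]; print("  mid",(dd[0]+dd[1])/2,"yaw",np.degrees(np.arctan2(d[1],d[0]))%180,np.linalg.norm(d))
    q=P[(np.hypot(P[...,0]-cx,P[...,1]-cy)<.04)&(abs(P[...,2]-.074)<.0025)&(hsv[...,1]<60)][:,:2].astype(np.float32)
    if len(q)>50: print("  face circ",cv2.minEnclosingCircle(q),len(q))
E
python3 - <<'E'
from d import *
st(); print(yaw()); c=shot("wrist","w9"); spin(c,"sp1",.474,-.138); spin(c,"sp2",.4687,-.0295)
E
```

```text
{'t': 16.6833, 'tool_pos': [0.4582, 0.0377, 0.2013], 'tcp_rot': [-0.5646, -3.0882, 0.0028], 'ft_force': [-0.0455, 0.1868, -3.3347], 'wrist_torque': [0.0653, -0.0083, 0.0205], 'grip_width': 0.368, 'qpos': [-0.2025, -0.3307, -0.3622, 1.5414, -0.0018, 0.1591]}
159.2802755786688
sp1 [[0.4504, -0.1226], [0.4962, -0.1505]] [np.int32(196), np.int32(161)]
  mid [ 0.47332963 -0.13655898] yaw 148.6946457578899 0.05355888540896706
  face circ ((0.47435814142227173, -0.13857489824295044), 0.034303296357393265) 3205
sp2 [[0.4415, -0.025], [0.4913, -0.0313]] [np.int32(208), np.int32(114)]
  mid [ 0.46641474 -0.02813838] yaw 172.85508340771545 0.05023691661518008
  face circ ((0.46882331371307373, -0.02909080497920513), 0.034127332270145416) 2735
```

View pics/w9.png

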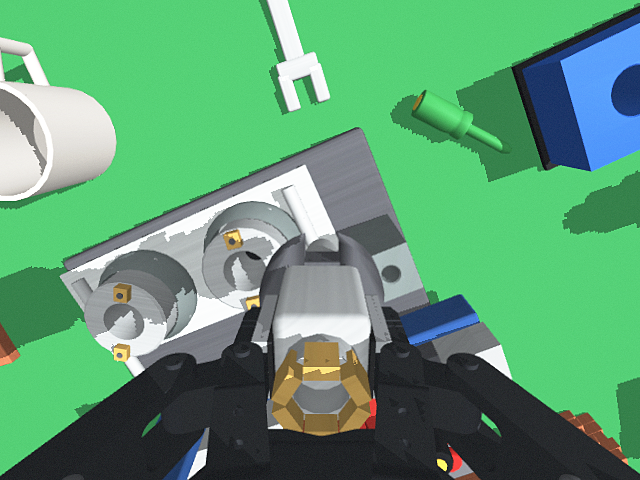

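>>> apply_moves(
  rows=[0,0,-5,0.008,-0.041,0,1,0,0,-10.2,0.016,-0.08,0,1,0,0,-10.2,0.016,-0.12,0,1,0,0,-10.2,0.016,-0.16,0,1,0,0,-10.2,0.016,-0.175,0,1,0,0,-10.2,0.016,-0.175,0,1,0,0,-10.2,0.016,-0.175,0,1,0,0,-10.2,0.016,-0.175,0,1],
)

```text
t: 17.4
tool_pos: [0.4744, -0.1317, 0.2023]
tcp_rot: [-0.818, -3.031, -0.002]
ft_force: [-0.0, 0.7, -4.2]
grip_width: 0.365
```

```bash
python3 - <<'E'
from d import *
st(); print(yaw()); c=shot("wrist","w10"); p=robot.get_state()["tool_pos"]; drill(c,p[0],p[1],p[2]-.025)
E
```

```text
{'t': 17.4, 'tool_pos': [0.4744, -0.1317, 0.2023], 'tcp_rot': [-0.8183, -3.0313, -0.0017], 'ft_force': [-0.0469, 0.677, -4.2333], 'wrist_torque': [0.0744, -0.0125, 0.0052], 'grip_width': 0.3655, 'qpos': [-0.5375, -0.2282, -0.2751, 1.5259, 0.0005, -0.0102]}
149.78599223381707
0.0135 2575 rect [ 0.4635 -0.126 ] [0.0553 0.0301] 59.8 circ [ 0.4736 -0.1318]
0.063 3927 rect [ 0.4718 -0.1301] [0.0646 0.0298] 60.2 circ [ 0.4694 -0.1287]
0.079 5272 rect [ 0.473  -0.1305] [0.0659 0.0251] 55.5 circ [ 0.4743 -0.1314]
```

>>> apply_moves(
  rows=[0,0,-0.8,0,-0.0065,0,1,0,0,-0.8,0,-0.0065,0,1,0,0,-0.8,0,-0.0065,-0.02,1,0,0,-0.8,0,-0.0065,-0.04,1,0,0,-0.8,0,-0.0065,-0.055,1,0,0,-0.8,0,-0.0065,-0.07,1,0,0,-0.8,0,-0.0065,-0.07,1,0,0,-0.8,0,-0.0065,-0.07,1],
)

```text
t: 18.12
tool_pos: [0.4743, -0.1389, 0.133]
tcp_rot: [-0.841, -3.026, -0.001]
ft_force: [0.0, 0.3, -4.0]
grip_width: 0.369
```

>>> apply_moves(
  rows=[0,0,0,0,0,-0.006,1,0,0,0,0,0,-0.012,1,0,0,0,0,0,-0.018,1,0,0,0,0,0,-0.023,1,0,0,0,0,0,-0.023,1,0,0,0,0,0,-0.023,1],
)

```text
t: 18.62
tool_pos: [0.4744, -0.1393, 0.11]
tcp_rot: [-0.842, -3.026, -0.0]
ft_force: [0.3, 1.3, -3.8]
grip_width: 0.369
```

>>> apply_moves(
  rows=[0,0,0,0,0.0005,-0.003,1,0,0,0,0,0.0005,-0.006,1,0,0,0,0,0.0005,-0.009,1,0,0,0,0,0.0005,-0.011,1,0,0,0,0,0.0005,-0.011,1,0,0,0,0,0.0005,-0.011,1],
)

```text
t: 19.12
tool_pos: [0.4749, -0.1391, 0.1008]
tcp_rot: [0.841, 3.026, -0.001]
ft_force: [-4.8, 3.3, 9.2]
grip_width: 0.364
```

>>> apply_moves(
  rows=[0,0,0,0,0,0,0.2,0,0,0,0,0,0,0.2,0,0,0,0,0,0,0.2,0,0,0,0,0,0,0.2,0,0,0,0,0,0.04,0.2,0,0,0,0,0,0.08,0.2,0,0,0,0,0,0.12,0.2,0,0,0,0,0,0.14,0.2],
)

```text
t: 19.78
tool_pos: [0.4756, -0.1395, 0.2442]
tcp_rot: [0.841, 3.022, -0.002]
ft_force: [-0.3, -0.9, 0.3]
grip_width: 0.8
```

```bash
python3 - <<'E'
from d import *
st(); print(yaw()); c=shot("wrist","w11"); drill(c,.4745,-.1385,.075)
P=pts(c); q=P[(np.hypot(P[...,0]-.4745,P[...,1]+.1385)<.013)&(P[...,2]>.14)]; print("crown top",np.percentile(q[:,2],[5,50,95]))
E
```

```text
{'t': 19.7833, 'tool_pos': [0.4756, -0.1395, 0.2442], 'tcp_rot': [0.8406, 3.0219, -0.0021], 'ft_force': [-0.2823, -0.9454, 0.271], 'wrist_torque': [0.0012, 0.0113, -0.0017], 'grip_width': 0.8004, 'qpos': [-0.55, -0.2179, -0.1901, 1.5935, 0.0001, -0.0073]}
148.91000752504658
0.0135 1216 rect [ 0.4715 -0.1379] [0.0545 0.0466] 59.3 circ [ 0.4745 -0.1395]
0.063 999 rect [ 0.4742 -0.1393] [0.0301 0.034 ] 59.2 circ [ 0.4741 -0.1395]
0.079 764 rect [ 0.4747 -0.1393] [0.0268 0.0277] 28.6 circ [ 0.475  -0.1394]
crown top [0.14934229 0.32266619 0.32910571]
```

>>> apply_moves(
  rows=[0,0,12,-0.012,0.3,0.01,0.2,0,0,12,-0.012,0.3,0.01,0.2,0,0,12,-0.012,0.3,0.01,0.2,0,0,12,-0.012,0.3,0.01,0.2,0,0,12,-0.012,0.3,0.01,0.2,0,0,12,-0.012,0.3,0.01,0.2,0,0,12,-0.012,0.3,0.01,0.2,0,0,12,-0.012,0.3,0.01,0.2],
)

```text
t: 20.5
tool_pos: [0.4617, 0.166, 0.2495]
tcp_rot: [0.514, 3.099, 0.003]
ft_force: [0.0, 0.8, 0.3]
grip_width: 0.801
```

>>> apply_moves(
  rows=[0,0,12,-0.028,0.218,0,0.2,0,0,12,-0.028,0.218,0,0.2,0,0,12,-0.028,0.218,0,0.2,0,0,12,-0.028,0.218,0,0.2,0,0,12,-0.028,0.218,0,0.2,0,0,12,-0.028,0.218,0,0.2,0,0,12,-0.028,0.218,0,0.2,0,0,12,-0.028,0.218,0,0.2],
)

```text
t: 21.17
tool_pos: [0.4345, 0.3791, 0.2488]
tcp_rot: [-0.192, -3.135, 0.001]
ft_force: [1.2, 0.3, -0.1]
grip_width: 0.799
```

```bash
python3 - <<'E'
from d import *
st(); print(yaw()); c=shot("wrist","w12"); drill(c,.4354,.381,.06)
E
```

```text
{'t': 21.1667, 'tool_pos': [0.4345, 0.3791, 0.2488], 'tcp_rot': [-0.192, -3.1351, 0.0012], 'ft_force': [1.2019, 0.2842, -0.0758], 'wrist_torque': [0.0126, -0.0061, -0.0347], 'grip_width': 0.7994, 'qpos': [0.4909, 0.0383, 0.0604, 1.5938, -0.0003, 0.6132]}
172.99060037103368
0.0135 1046 rect [0.4324 0.3812] [0.054  0.0476] 84.2 circ [0.4357 0.3808]
0.063 710 rect [0.4352 0.381 ] [0.0293 0.0337] 82.7 circ [0.4351 0.3805]
0.079 626 rect [0.4355 0.3809] [0.0264 0.0276] 53.2 circ [0.4358 0.3812]
```

>>> apply_moves(
  rows=[0,0,0,0.001,0.0018,-0.03,0.2,0,0,0,0.001,0.0018,-0.06,0.2,0,0,0,0.001,0.0018,-0.09,0.2,0,0,0,0.001,0.0018,-0.12,0.2,0,0,0,0.001,0.0018,-0.15,0.2,0,0,0,0.001,0.0018,-0.165,0.2,0,0,0,0.001,0.0018,-0.165,0.2,0,0,0,0.001,0.0018,-0.165,0.2],
)

```text
t: 21.88
tool_pos: [0.4358, 0.3794, 0.0843]
tcp_rot: [-0.197, -3.135, 0.001]
ft_force: [0.3, 0.7, 0.2]
grip_width: 0.799
```

>>> apply_moves(
  rows=[0,0,0,0,0,0,1,0,0,0,0,0,0,1,0,0,0,0,0,0,1,0,0,0,0,0,0,1,0,0,0,0,0,0,1,0,0,0,0,0,0,1],
)

```text
t: 22.38
tool_pos: [0.4368, 0.3814, 0.0863]
tcp_rot: [0.194, 3.133, 0.002]
ft_force: [-0.2, 0.1, 6.3]
grip_width: 0.367
```

>>> apply_moves(
  rows=[0,0,0,0,0,0.03,1,0,0,0,0,0,0.06,1,0,0,0,0,0,0.09,1,0,0,0,0,0,0.12,1,0,0,0,0,0,0.12,1,0,0,0,0,0,0.12,1],
)

```text
t: 22.88
tool_pos: [0.4365, 0.3813, 0.2059]
tcp_rot: [0.194, 3.133, 0.003]
ft_force: [0.6, 1.0, -4.7]
grip_width: 0.361
```

>>> apply_moves(
  rows=[0,0,0,0.015,-0.035,0,1,0,0,0,0.015,-0.07,0,1,0,0,0,0.015,-0.105,0,1,0,0,0,0.015,-0.14,0,1,0,0,0,0.015,-0.175,0,1,0,0,0,0.015,-0.21,0,1,0,0,0,0.015,-0.23,0,1,0,0,0,0.015,-0.23,0,1],
)

```text
t: 23.55
tool_pos: [0.4498, 0.1475, 0.2021]
tcp_rot: [-0.2, -3.132, 0.003]
ft_force: [-0.5, 0.1, -3.6]
grip_width: 0.364
```

>>> apply_moves(
  rows=[0,0,0.4,0.017,-0.035,0,1,0,0,0.4,0.017,-0.07,0,1,0,0,0.4,0.017,-0.105,0,1,0,0,0.4,0.017,-0.14,0,1,0,0,0.4,0.017,-0.17,0,1,0,0,0.4,0.017,-0.18,0,1,0,0,0.4,0.017,-0.18,0,1,0,0,0.4,0.017,-0.18,0,1],
)

```text
t: 24.22
tool_pos: [0.4671, -0.0288, 0.2029]
tcp_rot: [-0.185, -3.134, -0.002]
ft_force: [0.1, 0.9, -4.5]
grip_width: 0.366
```

```bash
python3 - <<'E'
from d import *
st(); print(yaw()); c=shot("wrist","w13"); p=robot.get_state()["tool_pos"]; drill(c,p[0],p[1],p[2]-.0263)
spin(c,"sp2",.4688,-.0293)
E
```

```text
{'t': 24.2167, 'tool_pos': [0.4671, -0.0288, 0.2029], 'tcp_rot': [-0.185, -3.134, -0.0019], 'ft_force': [0.072, 0.8526, -4.4674], 'wrist_torque': [0.0076, -0.0833, 0.0056], 'grip_width': 0.3659, 'qpos': [-0.3426, -0.3044, -0.338, 1.5396, 0.0006, -0.2246]}
173.24299641844027
0.0135 2647 rect [ 0.4546 -0.0278] [0.0554 0.0312] 82.8 circ [ 0.4653 -0.0292]
0.063 3947 rect [ 0.4638 -0.0269] [0.0592 0.0309] 83.4 circ [ 0.4585 -0.0262]
0.079 5638 rect [ 0.4653 -0.028 ] [0.066  0.0276] 85.1 circ [ 0.4672 -0.0282]
sp2 [[0.4417, -0.0261]] [np.int32(201)]
  face circ ((0.46869251132011414, -0.029395369812846184), 0.033542200922966) 2558
```

>>> apply_moves(
  rows=[0,0,0,0.0025,-0.0005,0,1,0,0,0,0.0025,-0.0005,0,1,0,0,0,0.0025,-0.0005,-0.02,1,0,0,0,0.0025,-0.0005,-0.04,1,0,0,0,0.0025,-0.0005,-0.055,1,0,0,0,0.0025,-0.0005,-0.07,1,0,0,0,0.0025,-0.0005,-0.07,1,0,0,0,0.0025,-0.0005,-0.07,1],
)

```text
t: 24.93
tool_pos: [0.4697, -0.0288, 0.134]
tcp_rot: [-0.182, -3.135, -0.001]
ft_force: [0.0, -0.1, -3.9]
grip_width: 0.366
```

>>> apply_moves(
  rows=[0,0,0,0,0,-0.006,1,0,0,0,0,0,-0.012,1,0,0,0,0,0,-0.018,1,0,0,0,0,0,-0.022,1,0,0,0,0,0,-0.022,1,0,0,0,0,0,-0.022,1],
)

```text
t: 25.43
tool_pos: [0.47, -0.0296, 0.1121]
tcp_rot: [-0.183, -3.136, -0.0]
ft_force: [0.3, -0.4, -5.2]
grip_width: 0.363
```

>>> apply_moves(
  rows=[0,0,0,0,0.0003,-0.003,1,0,0,0,0,0.0003,-0.006,1,0,0,0,0,0.0003,-0.009,1,0,0,0,0,0.0003,-0.012,1,0,0,0,0,0.0003,-0.012,1,0,0,0,0,0.0003,-0.012,1],
)

```text
t: 25.93
tool_pos: [0.4704, -0.0294, 0.102]
tcp_rot: [0.183, 3.135, -0.001]
ft_force: [-6.7, 2.4, 11.1]
grip_width: 0.368
```

>>> apply_moves(
  rows=[0,0,0,0,0,0,0.2,0,0,0,0,0,0,0.2,0,0,0,0,0,0,0.2,0,0,0,0,0,0,0.2,0,0,0,0,0,0.04,0.2,0,0,0,0,0,0.08,0.2,0,0,0,0,0,0.12,0.2,0,0,0,0,0,0.16,0.2],
)

```text
t: 26.6
tool_pos: [0.4698, -0.0292, 0.262]
tcp_rot: [-0.183, -3.136, -0.0]
ft_force: [1.3, 0.4, -0.8]
grip_width: 0.799
```

>>> apply_moves(
  rows=[0,0,0,-0.05,-0.3,0,0,0,0,0,-0.05,-0.3,0,0,0,0,0,-0.05,-0.3,0,0,0,0,0,-0.05,-0.3,0,0,0,0,0,-0.05,-0.3,0,0,0,0,0,-0.05,-0.3,0,0,0,0,0,-0.05,-0.3,0,0,0,0,0,-0.05,-0.3,0,0],
)

```text
t: 27.27
tool_pos: [0.4186, -0.3342, 0.2594]
tcp_rot: [-0.189, -3.135, 0.001]
ft_force: [-0.4, 0.7, -1.0]
grip_width: 0.998
```

>>> apply_moves(
  rows=[0,0,0,0,0,0,0,0,0,0,0,0,0,0,0,0,0,0,0,0,0],
)

```text
t: 27.52
tool_pos: [0.4204, -0.3284, 0.2603]
tcp_rot: [-0.182, -3.136, -0.001]
ft_force: [0.2, 0.8, -0.3]
grip_width: 0.999
```

```bash
cat >> d.py <<'E'
def tile(c,z=.014,cx=None,cy=None):
    P=pts(c); hsv=cv2.cvtColor(c["image"],cv2.COLOR_BGR2HSV)
    m=cv2.inRange(hsv,(3,90,60),(16,255,255))&((abs(P[...,2]-z)<.004)*255).astype(np.uint8)
    n,l,s,ce=cv2.connectedComponentsWithStats(m)
    for i in range(1,n):
        if s[i,4]<400: continue
        W=plane(c,np.argwhere(l==i)[:,::-1],z)[:,:2].astype(np.float32); r=cv2.minAreaRect(W)
        print("tile",s[i].tolist(),np.round(r[0],4),np.round(r[1],4),round(r[2],2),"mean",W.mean(0).round(4),"z",np.nanmedian(P[l==i][:,2]).round(4))
E
python3 - <<'E'
from d import *
st(); print(yaw()); c=shot("wrist","w14"); tile(c); t=shot("top","top2"); tile(t)
w=load("w2"); P=pts(w); hsv=cv2.cvtColor(w["image"],cv2.COLOR_BGR2HSV)
bl=cv2.inRange(hsv,(105,100,40),(125,255,255))>0
q=P[bl&(P[...,2]>.145)&(P[...,2]<.153)]; Y=np.array([-.0512,.9987]);X=np.array([.9987,.0512]); o=np.array([.620,-.0762])
a=(q[:,:2]-o)@X; b=(q[:,:2]-o)@Y; k=(b>-.075)
print("cheeks x",np.percentile(a[k&(a<0)],[2,98]),np.percentile(a[k&(a>0)],[2,98]),"y",np.percentile(b,[1,99]))
# drills heights
for cx,cy in((.4745,-.139),(.469,-.0293)):
  for cc in(c,t):
    P=pts(cc); q=P[np.hypot(P[...,0]-cx,P[...,1]-cy)<.016]; q=q[(q[:,2]<.2)]
    print(cx,len(q), np.percentile(q[:,2],[80,95,99]) if len(q) else "")
E
```

```text
{'t': 27.5167, 'tool_pos': [0.4204, -0.3284, 0.2603], 'tcp_rot': [-0.1824, -3.1363, -0.001], 'ft_force': [0.2056, 0.7988, -0.2557], 'wrist_torque': [-0.0143, -0.0046, -0.0141], 'grip_width': 0.9993, 'qpos': [-0.9088, -0.0897, -0.0446, 1.6164, 0.0004, -0.7926]}
173.34189342100467
tile [0, 0, 65, 208, 2209] [ 0.2999 -0.6024] [0.0269 0.1962] 87.25 mean [ 0.2878 -0.6022] z 0.0119
tile [265, 111, 68, 156, 8525] [ 0.4147 -0.3502] [0.059  0.1587] 86.72 mean [ 0.412  -0.3501] z 0.0129
tile [457, 257, 28, 69, 1452] [ 0.4164 -0.3487] [0.0606 0.1578] 86.9 mean [ 0.4166 -0.3474] z 0.014
tile [291, 417, 66, 22, 813] [ 0.1031 -0.0049] [0.1492 0.0456] 89.54 mean [ 0.1032 -0.0038] z 0.0134
cheeks x [-0.04157723 -0.03217118] [0.0341831  0.04332561] y [-0.09533687 -0.04274023]
0.4745 1912 [0.1541609  0.15520381 0.15576224]
0.4745 183 [0.15562262 0.15734005 0.15925407]
0.469 0 
0.469 180 [0.15549058 0.15717019 0.15904355]
```

View pics/top2.png

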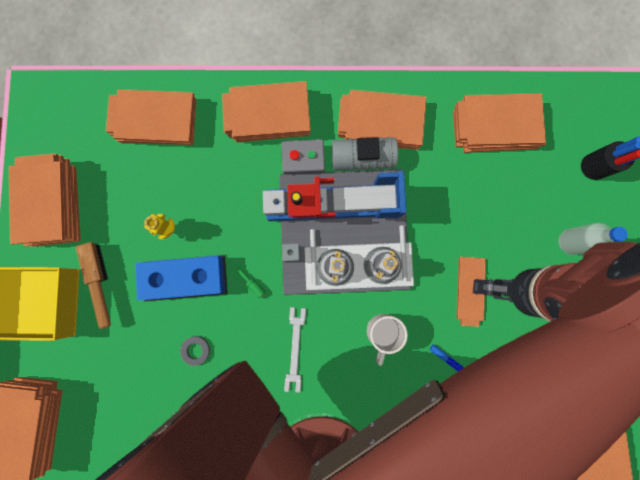

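>>> apply_moves(
  rows=[0,0,3.4,-0.0054,-0.0216,-0.03,0,0,0,3.4,-0.0054,-0.0216,-0.07,0,0,0,3.4,-0.0054,-0.0216,-0.11,0,0,0,3.4,-0.0054,-0.0216,-0.15,0,0,0,3.4,-0.0054,-0.0216,-0.18,0,0,0,3.4,-0.0054,-0.0216,-0.18,0,0,0,3.4,-0.0054,-0.0216,-0.18,0],
)

```text
t: 28.2
tool_pos: [0.4146, -0.3492, 0.0799]
tcp_rot: [-0.088, -3.139, -0.003]
ft_force: [-0.4, -1.0, 0.9]
grip_width: 0.996
```

```bash
python3 - <<'E'
from d import *
st(); print(yaw()); c=shot("wrist","w15"); tile(c)
E
```

```text
{'t': 28.2, 'tool_pos': [0.4146, -0.3492, 0.0799], 'tcp_rot': [-0.088, -3.1389, -0.0033], 'ft_force': [-0.3894, -1.0112, 0.8806], 'wrist_torque': [-0.0146, -0.0047, 0.0523], 'grip_width': 0.9955, 'qpos': [-0.9416, -0.0402, -0.3255, 1.2881, 0.0001, -0.8855]}
176.78795808667348
tile [265, 115, 112, 258, 25502] [ 0.4141 -0.3504] [0.0589 0.1573] 86.62 mean [ 0.4078 -0.3501] z 0.0129
```

>>> apply_moves(
  rows=[0,0,0,0,-0.001,-0.03,0,0,0,0,0,-0.001,-0.055,0,0,0,0,0,-0.001,-0.07,0,0,0,0,0,-0.001,-0.078,0,0,0,0,0,-0.001,-0.079,0,0,0,0,0,-0.001,-0.079,0],
  newtons=50,
)

```text
t: 28.75
tool_pos: [0.4157, -0.3529, 0.0034]
tcp_rot: [0.09, 3.139, -0.003]
ft_force: [-0.8, -0.7, 0.8]
grip_width: 1.001
```

>>> apply_moves(
  rows=[0,0,0,0,0,0,1,0,0,0,0,0,0,1,0,0,0,0,0,0,1,0,0,0,0,0,0,1,0,0,0,0,0,0,1],
)

```text
t: 29.17
tool_pos: [0.4156, -0.3526, 0.0035]
tcp_rot: [0.09, 3.139, -0.002]
ft_force: [-1.2, 4.5, 11.0]
grip_width: 0.683
```

>>> apply_moves(
  rows=[0,0,0,0,0,0.02,1,0,0,0,0,0,0.04,1,0,0,0,0,0,0.04,1,0,0,0,0,0,0.04,1],
)

```text
t: 29.5
tool_pos: [0.4155, -0.353, 0.0426]
tcp_rot: [0.09, 3.139, -0.004]
ft_force: [1.0, -0.5, -3.4]
grip_width: 0.677
```

>>> apply_moves(
  rows=[0,0,0,0,0,0.04,1,0,0,0,0,0,0.08,1,0,0,0,0,0,0.12,1,0,0,0,0,0,0.16,1,0,0,0,0,0,0.2,1,0,0,0,0,0,0.2,1],
)

```text
t: 30.0
tool_pos: [0.4163, -0.3541, 0.2488]
tcp_rot: [0.09, 3.134, -0.012]
ft_force: [1.2, -0.9, -1.6]
grip_width: 0.679
```

>>> apply_moves(
  rows=[0,0,-42,0.1,0.14,0,1,0,0,-42,0.1,0.14,0,1,0,0,-42,0.1,0.14,0,1,0,0,-42,0.1,0.14,0,1,0,0,-42,0.1,0.14,0,1,0,0,-42,0.1,0.14,0,1,0,0,-42,0.1,0.14,0,1],
)

```text
t: 30.58
tool_pos: [0.5153, -0.2103, 0.2396]
tcp_rot: [-1.216, -2.895, -0.001]
ft_force: [-0.8, -0.4, -1.9]
grip_width: 0.679
```

>>> apply_moves(
  rows=[0,0,-41.8,0.1055,0.1368,0,1,0,0,-41.8,0.1055,0.1368,0,1,0,0,-41.8,0.1055,0.1368,0,1,0,0,-41.8,0.1055,0.1368,0,1,0,0,-41.8,0.1055,0.1368,0,1,0,0,-41.8,0.1055,0.1368,0,1,0,0,-41.8,0.1055,0.1368,0,1,0,0,-41.8,0.1055,0.1368,0,1],
)

```text
t: 31.25
tool_pos: [0.6199, -0.0751, 0.2398]
tcp_rot: [-2.16, -2.279, 0.001]
ft_force: [0.5, 0.6, -2.3]
grip_width: 0.679
```

>>> apply_moves(
  rows=[0,0,0,0,0,0,1,0,0,0,0,0,0,1,0,0,0,0,0,0,1],
)

```text
t: 31.5
tool_pos: [0.62, -0.0758, 0.2413]
tcp_rot: [2.163, 2.278, 0.0]
ft_force: [0.1, 0.0, -3.0]
grip_width: 0.682
```

```bash
python3 - <<'E'
from d import *
st(); print(yaw()); c=shot("wrist","w16"); p=robot.get_state()["tool_pos"]; tile(c,p[2]-.0035+.014); t=shot("top","top3"); tile(t,p[2]-.0035+.014)
E
```

```text
{'t': 31.5, 'tool_pos': [0.62, -0.0758, 0.2413], 'tcp_rot': [2.1633, 2.2778, 0.0001], 'ft_force': [0.0952, 0.0283, -3.0499], 'wrist_torque': [-0.0607, 0.0203, -0.0022], 'grip_width': 0.6824, 'qpos': [-0.3307, 0.1832, 0.2014, 1.5889, 0.0, 1.1885]}
92.95390183753499
tile [234, 109, 174, 326, 48283] [ 0.6195 -0.0626] [0.0586 0.1335] 2.93 mean [ 0.6191 -0.0543] z 0.2506
```

View pics/w16.png

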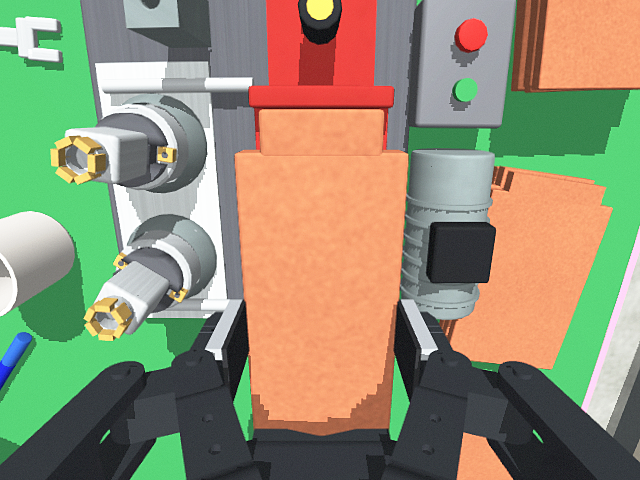

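>>> apply_moves(
  rows=[0,0,0,0.0009,-0.0005,-0.02,1,0,0,0,0.0009,-0.0005,-0.04,1,0,0,0,0.0009,-0.0005,-0.06,1,0,0,0,0.0009,-0.0005,-0.08,1,0,0,0,0.0009,-0.0005,-0.08,1,0,0,0,0.0009,-0.0005,-0.08,1],
)

```text
t: 32.1
tool_pos: [0.6204, -0.0756, 0.1607]
tcp_rot: [-2.163, -2.276, 0.001]
ft_force: [-0.9, -0.8, -1.9]
grip_width: 0.677
```

```bash
python3 - <<'E'
from d import *
st(); print(yaw())
E
```

```text
{'t': 32.1, 'tool_pos': [0.6204, -0.0756, 0.1607], 'tcp_rot': [-2.1629, -2.276, 0.0013], 'ft_force': [-0.9369, -0.8356, -1.8765], 'wrist_torque': [-0.0284, -0.05, 0.0173], 'grip_width': 0.6766, 'qpos': [-0.3302, 0.1803, 0.0521, 1.4446, 0.0, 1.1897]}
92.91789063895794
```

>>> apply_moves(
  rows=[0,0,0,0.0004,-0.0005,-0.01,1,0,0,0,0.0004,-0.0005,-0.02,1,0,0,0,0.0004,-0.0005,-0.03,1,0,0,0,0.0004,-0.0005,-0.04,1,0,0,0,0.0004,-0.0005,-0.05,1,0,0,0,0.0004,-0.0005,-0.055,1,0,0,0,0.0004,-0.0005,-0.055,1],
)

```text
t: 32.68
tool_pos: [0.6206, -0.0758, 0.1043]
tcp_rot: [-2.163, -2.275, 0.002]
ft_force: [-0.6, 0.5, -4.3]
grip_width: 0.684
```

>>> apply_moves(
  rows=[0,0,0,0,0,-0.003,1,0,0,0,0,0,-0.005,1,0,0,0,0,0,-0.006,1,0,0,0,0,0,-0.006,1],
)

```text
t: 33.02
tool_pos: [0.6217, -0.0762, 0.1004]
tcp_rot: [2.164, 2.277, 0.0]
ft_force: [0.5, 0.4, -3.5]
grip_width: 0.68
```

>>> apply_moves(
  rows=[0,0,0,0,0,-0.002,1,0,0,0,0,0,-0.002,1,0,0,0,0,0,-0.002,0.1,0,0,0,0,0,-0.002,0.1,0,0,0,0,0,-0.002,0.1,0,0,0,0,0,-0.002,0.1],
)

```text
t: 33.52
tool_pos: [0.6217, -0.0762, 0.0986]
tcp_rot: [2.164, 2.277, 0.0]
ft_force: [0.0, -0.1, -0.0]
grip_width: 0.9
```

>>> apply_moves(
  rows=[0,0,0,0,0,0.03,0.1,0,0,0,0,0,0.06,0.1,0,0,0,0,0,0.1,0.1,0,0,0,0,0,0.14,0.1,0,0,0,0,0,0.18,0.1,0,0,0,0,0,0.2,0.1,0,0,0,0,0,0.2,0.1],
)

```text
t: 34.1
tool_pos: [0.6232, -0.0767, 0.3049]
tcp_rot: [2.159, 2.271, 0.006]
ft_force: [0.6, -0.6, -0.6]
grip_width: 0.901
```

>>> apply_moves(
  rows=[0,0,0,-0.15,-0.18,0.02,0.1,0,0,0,-0.15,-0.18,0.02,0.1,0,0,0,-0.15,-0.18,0.02,0.1,0,0,0,-0.15,-0.18,0.02,0.1,0,0,0,-0.15,-0.18,0.02,0.1,0,0,0,-0.15,-0.18,0.02,0.1,0,0,0,-0.15,-0.18,0.02,0.1,0,0,0,-0.15,-0.18,0.02,0.1],
)

```text
t: 34.77
tool_pos: [0.4708, -0.2573, 0.3182]
tcp_rot: [2.168, 2.274, 0.0]
ft_force: [0.6, 0.0, 0.5]
grip_width: 0.905
```

```bash
python3 - <<'E'
from d import *
st(); c=shot("wrist","w17"); tile(c,.109); t=shot("top","top4"); tile(t,.109); tile(t,.014)
for cc in (c,t):
    knob(cc,.156); P=pts(cc)
    for cx,cy in((.4745,-.139),(.469,-.0293)):
        q=P[np.hypot(P[...,0]-cx,P[...,1]-cy)<.016]; q=q[q[:,2]<.2]
        print(cx,len(q), np.percentile(q[:,2],[80,95]) if len(q) else "")
    hsv=cv2.cvtColor(cc["image"],cv2.COLOR_BGR2HSV)
    red=(cv2.inRange(hsv,(0,150,60),(3,255,255))|cv2.inRange(hsv,(174,150,60),(180,255,255)))>0
    q=P[red&(abs(P[...,2]-.110)<.006)&(np.hypot(P[...,0]-.615,P[...,1]-.045)<.05)]; print("slab",len(q),np.median(q,0) if len(q) else "")
a=t["image"][130:330,230:430]; b=c["image"]
s=shot("scene","scene4")["image"][200:360,130:390]
cv2.imwrite("pics/fin.png",np.hstack([cv2.resize(a,(400,400)),cv2.resize(s,(400,400))]))
E
```

```text
{'t': 34.7667, 'tool_pos': [0.4708, -0.2573, 0.3182], 'tcp_rot': [2.1676, 2.2738, 0.0003], 'ft_force': [0.6295, 0.0128, 0.459], 'wrist_torque': [0.0706, -0.0537, -0.012], 'grip_width': 0.9053, 'qpos': [-0.7442, -0.0505, 0.0994, 1.7205, 0.0002, 0.7788]}
tile [474, 0, 76, 99, 6080] [ 0.6227 -0.1175] [0.0613 0.0771] 3.67 mean [ 0.6257 -0.114 ] z 0.1079
tile [322, 182, 73, 30, 1790] [ 0.6221 -0.0758] [0.0599 0.1587] 2.89 mean [ 0.6225 -0.0769] z 0.1089
tile [280, 417, 49, 33, 519] [0.0992 0.0395] [0.0419 0.1178] 34.07 mean [0.0993 0.0363] z 0.0134
0.4745 1428 [0.15465279 0.15552427]
0.469 0 
slab 0 
yellow [292 193   8   8  51] [[0.6139 0.0583 0.156 ]] [0.6142 0.0577 0.1564]
yellow [145 214  30  25 509] [[0.5495 0.3442 0.156 ]] [0.5564 0.3651 0.0974]
yellow [   0  267   79   74 5564] [[0.3858 0.5931 0.156 ]] [0.3795 0.6778 0.0065]
0.4745 184 [0.15576687 0.1575611 ]
0.469 181 [0.15552716 0.1577736 ]
slab 717 [0.60954804 0.04444922 0.11105704]
```

View pics/fin.png

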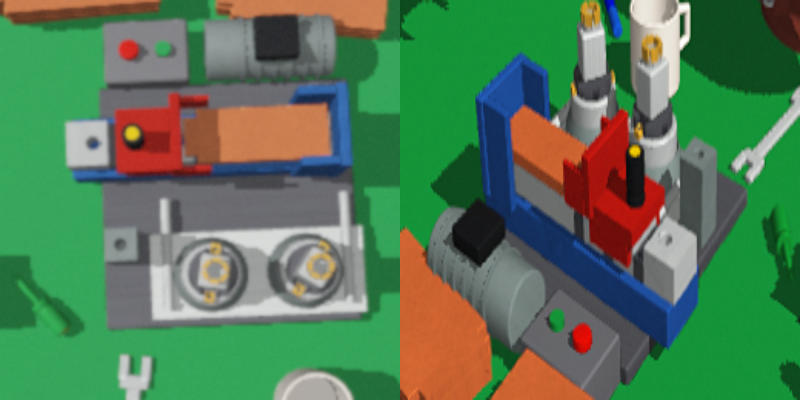

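>>> apply_moves(
  rows=[0,0,0,0,0,0,0.1,0,0,0,0,0,0,0.1,0,0,0,0,0,0,0.1,0,0,0,0,0,0,0.1],
)

```text
t: 35.25
tool_pos: [0.4719, -0.2558, 0.3182]
tcp_rot: [-2.163, -2.278, -0.0]
ft_force: [-0.5, 0.1, 0.8]
grip_width: 0.9
```

```bash
python3 -c "
from bench import robot
print(robot.sign_off())"
```

```text
the job is handed in; nothing more can be done
None
```

The machine is set up for the longer tiles, and I handed the job in at about 35 s of the 210 s. I did it in this order: stop, pin, drills, tile.

- **Stop:** I moved it to the middle notch. It sits at the same height as when it was seated before (slab top at 110–111 mm).
- **Lock pin:** it is pushed through until the knob rests on the stop. The knob top reads 156 mm, as it should.
- **Drills:** both are seated over the dogs, with crown tops at about 155 mm. Unseated they would stand at 162 mm. Neither tipped over.
- **Tile:** I found only one tile lying singly. It now lies flat in the pocket, top at 109 mm, centred to within about 1–2 mm and in line with the bed. The last overhead view showed no other single tile on the table it could see.

No check failed; wrist forces stayed near 13 N or less at every reading, and the gripper was clear of everything at hand-in. The top and wrist cameras disagreed by 1–2 mm on a few positions, within calibration. In the last wrist view the gripper hid drill 2 and the stop, so those were confirmed from the overhead and scene views only.

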